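# Clear up the finishing bench: put away, shut, scrape, spray

### The job

Lay all the finished wooden pieces flat on the bottom of the open drawer, not piled on each other, and then slide the drawer fully shut. Next take the scraper block from the top of the cabinet and push every offcut off the work board into its steel catch tray with it (do not grip the offcuts), and only when the board is clear press the cleaner bottle's pump cap fully down and let it spring up again. Finish with the scraper block lying or standing on its long side on the cabinet's top and leave the other things on the bench where they are.

Things in the scene. Friction and masses are not known exactly. Their poses are not given: they have to be found in the camera images.
- bar_c (a point): Finished wooden piece: plain square bar with a dark inlaid stripe, 95 long (x) x 30 wide (y) x 30 high (z) mm; the point is its centre. May be absent (None from the start). Loose, about 80 g, lies on the bench to the robot's left of the cabinet, its long axis within about 20 degrees of the robot's x.
- case_c (a point): Finished wooden piece: small case with a lid seam and a brass catch, 80 long (x) x 32 wide (y) x 34 high (z) mm; the point is its centre. May be absent (None from the start). Loose, about 80 g, lies on the bench to the robot's left of the cabinet, its long axis within about 20 degrees of the robot's x.
- plank_c (a point): Finished wooden piece: flat brown block with a pale inlaid panel on top, 90 long (x) x 30 wide (y) x 28 high (z) mm; the point is its centre. May be absent (None from the start). Loose, about 80 g, lies on the bench to the robot's left of the cabinet, its long axis within about 20 degrees of the robot's x.
- stub_c (a point): Finished wooden piece: short block with two dark dowel ends on top, 72 long (x) x 32 wide (y) x 30 high (z) mm; the point is its centre. May be absent (None from the start). Loose, about 80 g, lies on the bench to the robot's left of the cabinet, its long axis within about 20 degrees of the robot's x.
- offcut0_c (a point): Wooden offcut, a loose chip 36 (x) x 24 (y) x 14 (z) mm, 12 g, lying flat on the work board; the point is its centre. May be absent (None from the start).
- offcut1_c (a point): Wooden offcut, a loose chip 36 (x) x 24 (y) x 14 (z) mm, 12 g, lying flat on the work board; the point is its centre. May be absent (None from the start).
- offcut2_c (a point): Wooden offcut, a loose chip 36 (x) x 24 (y) x 14 (z) mm, 12 g, lying flat on the work board; the point is its centre. May be absent (None from the start).
- offcut3_c (a point): Wooden offcut, a loose chip 36 (x) x 24 (y) x 14 (z) mm, 12 g, lying flat on the work board; the point is its centre. May be absent (None from the start).
- scraper_c (a point): Scraper block: dark solid wood, 110 long (x) x 36 thick (y) x 60 high (z) mm, a dark steel strip round its foot, 180 g; the point is its centre. Starts standing on its foot on top of the drawer cabinet, near the front edge. Works whichever long side it stands or lies on.
- drawer_in (a point): Centre of the drawer's inner floor (22 mm above the bench), moving with the drawer; its -x axis points the way the drawer opens, towards the robot. The inside is 195 (x) x 258 (y) mm with 6 mm walls 41 mm high above this floor. The inside uncovered, counted from its front, is as long as the joint value less 6 mm.
- drawer_face (a point): Middle of the outer face of the drawer's front panel, 42 mm above the bench, moving with the drawer, 118 mm to -x of the point drawer_in; -x points out of the face. The panel is 294 mm wide (y) and 58 mm high. A bar handle 120 mm wide is centred on it, 35 mm out from the face and 47 mm above the bench; the face is bare on both sides of it.
- cab_drawer0 (a joint): Drawer slide in m: 0 shut, grows as it opens, to 0.166; starts 0.12 to 0.145 open. Slides with about 1 N of friction; no latch.
- cab_top (a point): Centre of the cabinet's flat top, 85 mm above the bench; the cabinet is 240 deep (x) x 300 wide (y) mm, its front facing -x towards the robot (turned a little). Fixed to the bench.
- board_edge (a point): Middle of the edge between the fixed work board and its catch tray, at board-top height, 30 mm above the bench. The board runs 170 mm along +y, clear width 220 mm (x) between side fences 8 mm thick, 12 mm high; open at both ends. The steel tray runs 98 mm along -y, 228 mm wide inside, floor 26 mm below this point, walls rising 12 mm above it.
- cap_top (a point): Centre of the top of the sprung pump cap of the white cleaner bottle that is fixed beside the board, on its side towards the robot, spout over the board. Round flat cap of 38 mm diameter, its top 146 mm above the bench when up, vertical axis.
- cap (a joint): Pump cap travel in m: 0 up, 0.010 fully down. It springs back; 2 N starts it, 7 N holds it fully down.
- carton: Bystander: small cardboard carton 70 x 70 x 70 mm standing on the cabinet top, at its left; origin under its centre.
- mug: Bystander: white mug, 85 mm high, left of the cabinet; origin under its centre.
- glue: Bystander: yellow glue bottle 140 mm high, at the left near the robot; origin under its centre.
- tape: Bystander: roll of packing tape lying flat, 100 mm across, 48 mm high, at the right near the robot; origin under its centre.
- brush: Bystander: wooden hand brush 160 mm long lying on the bench beyond the work board; origin under its middle.

How it is judged:
On the way, in this order (a step that is already met when the one before it is completed fails the run):
1. all the finished pieces lie flat in the drawer and it is shut (x of bar_c in the frame of drawer_in between -0.1 and 0.1 m and y of bar_c in the frame of drawer_in between -0.13 and 0.13 m and z of bar_c in the frame of drawer_in between 0 and 0.026 m and x of case_c in the frame of drawer_in between -0.1 and 0.1 m and y of case_c in the frame of drawer_in between -0.13 and 0.13 m and z of case_c in the frame of drawer_in between 0 and 0.026 m and x of plank_c in the frame of drawer_in between -0.1 and 0.1 m and y of plank_c in the frame of drawer_in between -0.13 and 0.13 m and z of plank_c in the frame of drawer_in between 0 and 0.026 m and x of stub_c in the frame of drawer_in between -0.1 and 0.1 m and y of stub_c in the frame of drawer_in between -0.13 and 0.13 m and z of stub_c in the frame of drawer_in between 0 and 0.026 m and value of joint cab_drawer0 below 0.008 m), for 0.2 s.
2. the scraper block is brought down to the board (x of scraper_c in the frame of board_edge between -0.12 and 0.12 m and y of scraper_c in the frame of board_edge between -0.02 and 0.2 m and z of scraper_c in the frame of board_edge between 0 and 0.07 m), for 0.1 s.
3. all the offcuts lie in the catch tray (x of offcut0_c in the frame of board_edge between -0.118 and 0.118 m and y of offcut0_c in the frame of board_edge between -0.1 and 0 m and z of offcut0_c in the frame of board_edge between -0.03 and -0.002 m and x of offcut1_c in the frame of board_edge between -0.118 and 0.118 m and y of offcut1_c in the frame of board_edge between -0.1 and 0 m and z of offcut1_c in the frame of board_edge between -0.03 and -0.002 m and x of offcut2_c in the frame of board_edge between -0.118 and 0.118 m and y of offcut2_c in the frame of board_edge between -0.1 and 0 m and z of offcut2_c in the frame of board_edge between -0.03 and -0.002 m and x of offcut3_c in the frame of board_edge between -0.118 and 0.118 m and y of offcut3_c in the frame of board_edge between -0.1 and 0 m and z of offcut3_c in the frame of board_edge between -0.03 and -0.002 m), for 0.2 s.
4. the pump cap is pressed down (value of joint cap above 0.008 m), for 0.05 s.
5. the pump cap is up again (value of joint cap below 0.003 m), for 0.1 s.
At the end, for the whole second after the job is handed in: All pieces lie in the drawer (centres under 26 mm above its floor), the drawer is shut to 8 mm, every offcut's centre is in the catch tray below the board's top, the cap is up to 3 mm, and the scraper block rests on a long side on the cabinet's top (all of step 1 and all of step 3 and value of joint cap below 0.003 m and x of scraper_c in the frame of cab_top between -0.115 and 0.115 m and y of scraper_c in the frame of cab_top between -0.145 and 0.145 m and z of scraper_c in the frame of cab_top between 0.01 and 0.045 m); the robot touches nothing.
It fails at once if the pump cap is pressed while an offcut is still on the board (value of joint cap above 0.005 m and y of any of offcut0_c, offcut1_c, offcut2_c, offcut3_c in the frame of board_edge above 0 m).
It fails at once if an offcut is gripped with the fingers (contact force between the fingers and offcut0 above 5 N or contact force between the fingers and offcut1 above 5 N or contact force between the fingers and offcut2 above 5 N or contact force between the fingers and offcut3 above 5 N).
It fails at once if a bystander is shoved more than 60 mm (distance of any of carton, mug, glue, tape, brush from where it was at the start of the episode above 0.06 m).
Of bar, case, plank, stub only 2 to 4 are there at a start; the rules pass over those that are not, and their reading is None.
Of offcut0, offcut1, offcut2, offcut3 only 2 to 4 are there at a start; the rules pass over those that are not, and their reading is None.
At some moment in a run one of bar, case, plank, stub may be knocked a few centimetres aside while the robot is not near it.
Once in a run the grip may slacken for a moment while it holds something.
It also fails if it takes over 210 s, if anything falls off the work surface, if the arm or the gripper's body presses on something with over 40 N, if the wrist force passes 120 N, or if a joint passes its speed limit or range.

### The arm

A 6-joint arm with a two-finger parallel gripper is mounted at the origin on the work surface. World frame = base frame: x ahead of the robot, y to its left, z up, the work surface at z = 0. Lengths are in m, angles in rad, forces in N, time in s.
With the tool pointing down it reaches from about 0.4 to 0.825 m from the base axis. Payload 7 kg.
Tool frame: the origin (TCP) lies at the centre of the arm's flange, where the gripper is bolted on; the fingertips stand 178 mm ahead of it and the grasp point (between the pads) lies arm.tcp_to_grasp ahead of it (arm.tcp_to_grasp is the distance from the TCP to the grasp point, in m); z points along the fingers, y is the direction in which the jaws open and shut (so a half turn about z gives the same grasp; the last joint's range is limited). The gripper opens to 88 mm and grips with 3 to 60 N. Pads are 19 mm wide; open, the fingers measure 130 mm over their backs; the gripper's body (78 mm by 193 mm) begins 47 mm behind the grasp point.
Start: joints at [-0.956, 0.359, 0.012, 0, -1.224, -0.288], TCP at [0.217, -0.639, 0.405] pointing down, gripper open.
Joint ranges: [-3.07, 3.07], [-1.43, 2.12], [-1.02, 1.25], [-3.03, 1.67], [-3.05, -0], [-3.03, 3.03]. Speed limits (rad/s): [2.39, 2.39, 3.01, 3.14, 3.14, 3.14].

### API

Orientations are given as [roll, pitch, yaw] about the fixed x, y, z axes, in that order (R = Rz(yaw) Ry(pitch) Rx(roll)).
In Python, from station import arm gives the robot as it stands.
- The arm moves only by the tool move_arm, never from a script. Its argument "deltas" is a list of rows, each a list of 6 numbers: the shift along the world's x, y, z in mm, then the turn, a rotation vector about the world's x, y, z in degrees. In form: [[tx, ty, tz, ax, ay, az], ...]. A call has exactly 5 rows; each row shifts and turns the commanded pose from where the row before left it; what a row does not reach is not made up. A row lasts 1/12 s, in which the tool goes at most 41.7 mm and 7.16 degrees, less where a joint would pass 70% of its speed; a pose out of reach is approached as far as the arm can. A call with a gripper value outside its range is refused whole. "claw" is the closure in counts, from 0 (fully open) to 255 (shut), set as the call begins (left out, the last holds). The fingers move at their own pace and stop on an object; "squeeze" is the grip in N (left out, the last holds). Time passes only in rows, so rows that do not move let the fingers close, or fill a call up. It gives the time, the measured TCP pose, the force and the opening at its end, in the units of the state.
- arm.get_state(): the state, without advancing time (a new reading comes with each control period).
- arm.grab_frame(name): name is "scene" or "top" or "wrist"; returns the picture (420x560x3 uint8, red, green, blue); there is no depth.
- arm.calibration(name): a dict with "intrinsics" (3x3 intrinsics, pixels), "k1" (the pictures are not rectified: a ray, as slopes to the right and down, at radius r is drawn at 1 + k1 r^2 times it, then the intrinsics apply), "T" (4x4, takes a point from camera to world coordinates); the wrist camera has in their place "mount" (4x4, takes a point from camera to tool coordinates, whose origin is the TCP and whose axes are the flange's). Camera axes: x right, y up, looking along -z (the intrinsics and any distortion apply to the point x, -y, -z); pixel columns grow to the right and rows downward; lengths in m; the calibration is good to about 2 mm. A picture is of the moment at which its call begins: read the wrist's pose just before it. calibration takes no time and is no camera call.
- arm.job_done(): hands the job in, once; it reports no verdict.
Trained networks look in the newest picture that a camera, given by its name, has taken for a name from the list of things; names that differ only in an ending like _2 or _b are one class to them, and where a whole thing is asked for, a point or a joint stands for the part that bears it (a point fixed in the world has none). Each returns a list of dicts, best first, with "score" (0 to 1); they miss things now and then, are a little off and sometimes report something else, mostly with a low value. They report only what shows in the picture. A call takes as long as a camera call.
- arm.spot_in(thing, camera): "xy" ([column, row] in pixels, amid what is visible of it).
- arm.masks_of(thing, camera): "pixels" (420x560 bool, what is visible of it) and "xy" ([column, row] in pixels, amid what is visible of it).
- arm.spot_point(thing, camera): "xy" ([column, row] in pixels: a listed point, or the origin of a listed thing).
The state is a dict: "t": time; "q": joint angles; "qd": joint speeds; "joint_efforts": joint torques, N m; "eef_pos": TCP position; "ee_rot": TCP orientation; "force": force on the tool from outside, world axes, zero at the start; "moment": the same for the moment, N m; "width": finger opening in m.
Only numpy, scipy, OpenCV 4.12 (cv2) and the standard library are available. Lean on these libraries where they do the work, as an engineer would, in place of code of your own. Each camera call takes 0.05 s, during which the arm holds its last target. There are 200 camera calls.

## Working session

There is one attempt and no reset: what is moved stays moved. The work goes in short steps, Python scripts to look and compute and a tool call to move; the robot and the scene stay as the last step left them, time stands still between calls to the robot, and variables do not carry over. Pictures are saved under pics/ and viewed, about 12 in all and at most 16, crops included, and the job is handed in when it is done.

Besides the shell and the picture viewer there is one more tool, called after "Request:" in YAML: its name, and indented under it one key for each argument. move_arm: Moves the arm, as the interface text tells. Its arguments: {"type":"object","properties":{"deltas":{"type":"array","items":{"type":"array","items":{"type":"number"}}},"claw":{"type":"number"},"squeeze":{"type":"number"}},"required":["deltas"]}

```bash
ls; mkdir -p pics; cat > h.py <<'E'
import numpy as np, cv2
from station import arm
from scipy.spatial.transform import Rotation as Ro
def cam(name, st=None):
    c=arm.calibration(name); K=np.array(c["intrinsics"]); k1=c["k1"]
    if "T" in c: T=np.array(c["T"])
    else:
        st=st or arm.get_state(); T=np.eye(4); T[:3,:3]=Ro.from_euler('xyz',st["ee_rot"]).as_matrix(); T[:3,3]=st["eef_pos"]; T=T@np.array(c["mount"])
    return K,k1,T
def to_world(C,px,z):
    K,k1,T=C; px=np.atleast_2d(np.asarray(px,float))
    d=cv2.undistortPoints(px[:,None],K,np.array([k1,0,0,0,0.]))[:,0]
    # note: model x_d = x(1+k1 r^2)
    v=np.c_[d[:,0],-d[:,1],-np.ones(len(d))]@T[:3,:3].T; o=T[:3,3]
    return o+v*((z-o[2])/v[:,2])[:,None]
def to_px(C,P):
    K,k1,T=C; P=np.atleast_2d(P); p=(P-T[:3,3])@T[:3,:3]
    x=np.c_[p[:,0],-p[:,1]]/(-p[:,2:]); x=x*(1+k1*(x**2).sum(1))[:,None]
    return x*[K[0,0],K[1,1]]+[K[0,2],K[1,2]]
def save(im,n,s=1.0):
    cv2.imwrite('pics/'+n,cv2.resize(im[:,:,::-1],None,fx=s,fy=s))
E
cat > a.py <<'E'
from h import *
s=arm.get_state(); print({k:np.round(v,3) for k,v in s.items()}, arm.tcp_to_grasp)
ims=[]
for n in ("top","scene"):
    im=arm.grab_frame(n); save(im,n+'0.png',1.4); C=cam(n); print(n,np.round(C[2][:3,3],3),C[1])
    for t,z in [("bar_c",.015),("case_c",.017),("plank_c",.014),("stub_c",.015),("offcut0_c",.037),("scraper_c",.115),("drawer_in",.022),("drawer_face",.042),("cab_top",.085),("board_edge",.03),("cap_top",.146),("carton",.085),("mug",0),("glue",0),("tape",0),("brush",0)]:
        for r in arm.spot_point(t,n)[:5]:
            print(t,round(r["score"],2),np.round(r["xy"],1),np.round(to_world(C,r["xy"],z)[0],3))
E
python3 a.py
```

```text
pics
{'t': np.float64(0.0), 'q': array([-0.956,  0.359,  0.011, -0.   , -1.224, -0.288]), 'qd': array([-0.   ,  0.001, -0.   , -0.   ,  0.001,  0.001]), 'joint_efforts': array([-0.0000e+00, -5.8272e+01,  2.9304e+01,  6.9980e+00,  7.0000e-03,
       -0.0000e+00]), 'eef_pos': array([ 0.217, -0.639,  0.404]), 'ee_rot': array([ 3.14 , -0.   , -2.815]), 'force': array([-0.352, -0.673, -0.814]), 'moment': array([-0.04 ,  0.025,  0.005]), 'width': np.float64(0.088)} 0.1593
top [0.471 0.004 1.141] -0.07521615818265596
bar_c 0.96 [127.2 185.8] [0.582 0.42  0.015]
bar_c 0.5 [390.5 182.6] [ 0.604 -0.311  0.015]
case_c 0.92 [174.2 247.4] [0.415 0.283 0.017]
case_c 0.66 [276.6 184.9] [0.592 0.006 0.017]
stub_c 0.7 [396.3 266.6] [ 0.372 -0.328  0.015]
stub_c 0.63 [133.2 239.9] [0.433 0.398 0.015]
stub_c 0.32 [277.7 225.2] [0.481 0.001 0.015]
offcut0_c 0.61 [403.  198.6] [ 0.559 -0.339  0.037]
offcut0_c 0.25 [133.1 239.8] [0.434 0.39  0.037]
scraper_c 0.79 [295.6 140.2] [ 0.696 -0.04   0.115]
scraper_c 0.45 [132.7 240.8] [0.434 0.364 0.115]
drawer_in 0.7 [276.1 185.1] [0.59  0.007 0.022]
drawer_fac
[... 816 characters left out ...]
.5 168.6] [0.413 0.406 0.015]
offcut0_c 0.62 [179.5 253.2] [ 0.555 -0.343  0.037]
scraper_c 0.78 [290.3 258.4] [ 0.712 -0.039  0.115]
drawer_in 0.93 [292.5 240. ] [0.605 0.005 0.022]
drawer_face 0.63 [281. 206.] [0.482 0.006 0.042]
cab_top 0.9 [307.7 266.4] [0.736 0.006 0.085]
board_edge 0.93 [166.3 258.4] [ 0.557 -0.386  0.03 ]
cap_top 0.65 [156.5 203.1] [ 0.43  -0.371  0.146]
cap_top 0.44 [178.4 185.9] [ 0.385 -0.297  0.146]
mug 0.65 [385.6 256.7] [0.74  0.271 0.   ]
glue 0.72 [366.3 152.3] [0.312 0.398 0.   ]
glue 0.45 [289.  237.5] [0.58  0.002 0.   ]
glue 0.35 [169.5 256.5] [ 0.535 -0.38   0.   ]
glue 0.32 [399.6 205.4] [0.573 0.405 0.   ]
brush 0.55 [214.7 307.3] [ 0.741 -0.279  0.   ]
```

View pics/top0.png

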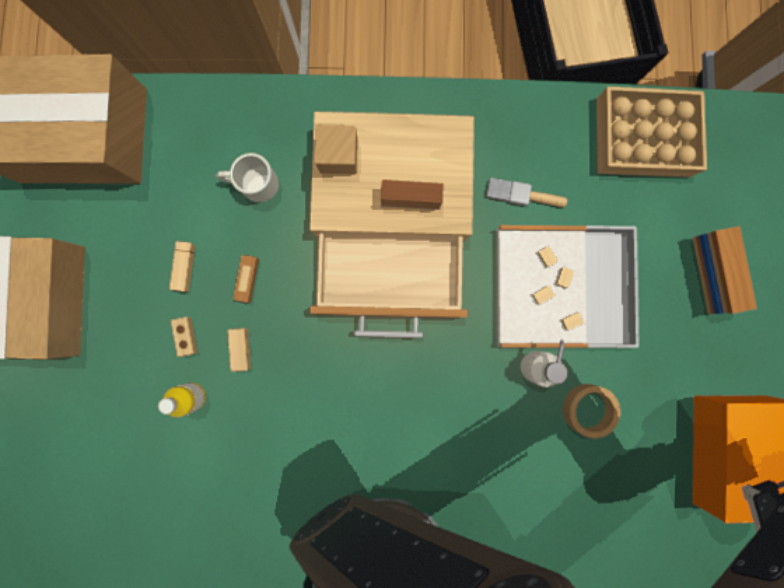

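View pics/scene0.png

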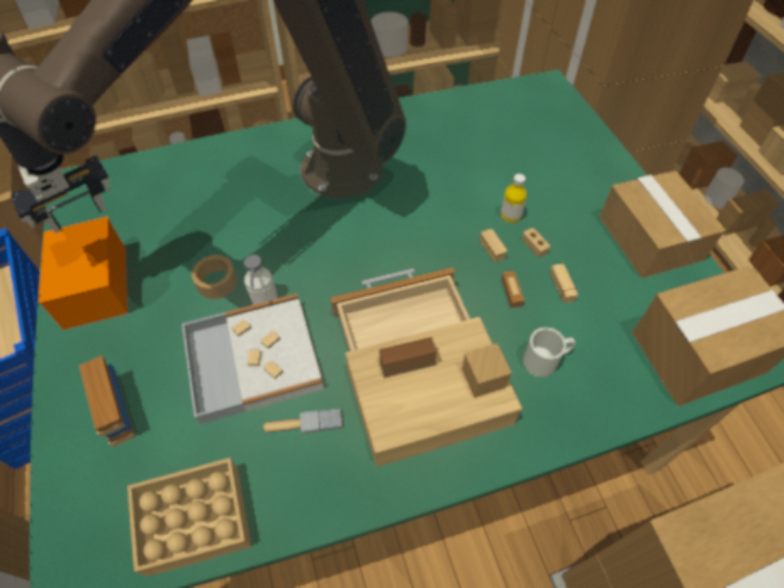

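```bash
cat > b.py <<'E'
from h import *
im=arm.grab_frame("top"); C=cam("top")
hsv=cv2.cvtColor(im,cv2.COLOR_RGB2HSV)
def rects(r0,r1,c0,c1,z,m):
    lab=np.zeros(m.shape,np.uint8); lab[r0:r1,c0:c1]=m[r0:r1,c0:c1]*255
    for c in cv2.findContours(lab,cv2.RETR_EXTERNAL,cv2.CHAIN_APPROX_NONE)[0]:
        if cv2.contourArea(c)<25: continue
        W=to_world(C,c[:,0].astype(float),z)[:,:2]*1000
        (x,y),(w,h),a=cv2.minAreaRect(W.astype(np.float32))
        if w<h: w,h,a=h,w,a+90
        a=(a+90)%180-90
        print("c",np.round((x,y),0),"size",round(w),round(h),"ang",round(a,1),'px',c[:,0].mean(0).round())
wood=(hsv[...,0]<28)&(hsv[...,1]>50)&(hsv[...,2]>60)
print("pieces z.03"); rects(165,270,115,190,.030,wood)
print("offcuts z.044"); rects(166,244,362,416,.044,(hsv[...,1]>70)&(hsv[...,0]<28))
print("scraper z.145"); rects(120,152,265,325,.145,(hsv[...,2]<115)&(hsv[...,0]<28))
for nm,pts,z in [("cab top front corners",[(311/1.4,233/1.4),(473/1.4,234/1.4)],.085),("cab back",[(314/1.4,112/1.4),(474/1.4,116/1.4)],.085),("panel top outer L,R",[(312/1.4,313/1.4),(467/1.4,315/1.4)],.071),("drawer inner wall tops",[(322/1.4,240/1.4),(461/1.4,240/1.4)],.063),
 ("board corners",[(498/1.4,228/1.4),(498/1.4,345/1.4),(586/1.4,228/1.4),(586/1.4,345/1.4)],.035),("tray right",[(637/1.4,228/1.4),(637/1.4,345/1.4)],.042),("spout tip,cap",[(562/1.4,342/1.4),(556/1.4,372/1.4)],.14)]:
    print(nm,(to_world(C,pts,z)*1000).round()[:,:2].tolist())
C2=cam("scene"); 
print("cap scene",to_world(C2,[(253/1.4,262/1.4)],.146).round(3))
c=arm.calibration("wrist"); print(np.round(c["mount"],3), np.round(c["intrinsics"],0))
E
python3 b.py
```

```text
pieces z.03
c [411. 290.] size 81 40 ang 6.0 px [170. 249.]
c [434. 399.] size 74 41 ang 12.5 px [131. 240.]
c [548. 281.] size 90 35 ang -9.5 px [175. 199.]
c [569. 407.] size 97 39 ang -5.7 px [130. 190.]
offcuts z.044
c [ 476. -353.] size 37 23 ang -63.2 px [408. 229.]
c [ 525. -295.] size 36 23 ang -56.0 px [388. 210.]
c [ 560. -337.] size 36 26 ang -18.6 px [403. 198.]
c [ 600. -303.] size 35 25 ang 34.3 px [391. 183.]
scraper z.145
c [675. -33.] size 104 13 ang 87.6 px [293. 146.]
cab top front corners [[630.0, 148.0], [634.0, -153.0]]
cab back [[860.0, 149.0], [859.0, -153.0]]
panel top outer L,R [[482.0, 144.0], [483.0, -145.0]]
drawer inner wall tops [[620.0, 130.0], [625.0, -133.0]]
board corners [[654.0, -209.0], [427.0, -211.0], [658.0, -384.0], [429.0, -384.0]]
tray right [[660.0, -484.0], [430.0, -483.0]]
spout tip,cap [[438.0, -304.0], [385.0, -293.0]]
cap scene [[ 0.392 -0.291  0.146]]
[[-0.001  0.961  0.278  0.075]
 [ 1.     0.001 -0.    -0.001]
 [-0.     0.278 -0.961  0.02 ]
 [ 0.     0.     0.     1.   ]] [[344.   0. 279.]
 [  0. 344. 213.]
 [  0.   0.   1.]]
```

Request:
move_arm:
  deltas:
    - [20,29,0,0,0,-1.25]
    - [20,29,0,0,0,-1.25]
    - [20,29,0,0,0,-1.25]
    - [20,29,0,0,0,-1.25]
    - [20,29,0,0,0,-1.25]
  claw: 0
  squeeze: 25

```text
t: 2.17
eef_pos: [0.3172, -0.4929, 0.4047]
ee_rot: [-3.141, 0.0, -2.925]
force: [0.5, -0.3, 0.6]
width: 0.0871
```

Request:
move_arm:
  deltas:
    - [20,29,0,0,0,-1.25]
    - [20,29,0,0,0,-1.25]
    - [20,29,0,0,0,-1.25]
    - [20,29,0,0,0,-1.25]
    - [20,29,0,0,0,-1.25]

```text
t: 2.58
eef_pos: [0.4173, -0.3477, 0.405]
ee_rot: [-3.141, 0.001, -3.034]
force: [-0.2, -0.2, 0.1]
width: 0.088
```

Request:
move_arm:
  deltas:
    - [20,29,0,0,0,-1.25]
    - [20,29,0,0,0,-1.25]
    - [20,29,0,0,0,-1.25]
    - [20,29,0,0,0,-1.25]
    - [20,29,0,0,0,-1.25]

```text
t: 3.0
eef_pos: [0.5173, -0.2026, 0.405]
ee_rot: [-3.142, 0.001, 3.14]
force: [0.8, -0.3, -1.0]
width: 0.088
```

Request:
move_arm:
  deltas:
    - [-4,36,0,0,0,0]
    - [-4,36,0,0,0,0]
    - [-4,36,0,0,0,0]
    - [-4,36,0,0,0,0]
    - [-4,36,0,0,0,0]

```text
t: 3.42
eef_pos: [0.4961, -0.0227, 0.4049]
ee_rot: [3.141, 0.001, 3.141]
force: [0.7, 0.4, 0.6]
width: 0.0876
```

Request:
move_arm:
  deltas:
    - [-4,36,0,0,0,0]
    - [-4,36,0,0,0,0]
    - [-4,36,0,0,0,0]
    - [-4,36,0,0,0,0]
    - [-4,36,0,0,0,0]

```text
t: 3.83
eef_pos: [0.476, 0.1574, 0.4052]
ee_rot: [3.141, 0.001, 3.141]
force: [1.2, 0.5, 0.3]
width: 0.0879
```

Request:
move_arm:
  deltas:
    - [-4,36,0,0,0,0]
    - [-4,36,0,0,0,0]
    - [-4,36,0,0,0,0]
    - [-4,36,0,0,0,0]
    - [-4,36,0,0,0,0]

```text
t: 4.25
eef_pos: [0.456, 0.3375, 0.405]
ee_rot: [3.141, 0.0, 3.141]
force: [0.5, -0.2, -0.4]
width: 0.0873
```

```bash
cat > w.py <<'E'
from h import *
import sys
def wrist(name,z,hull=None,view=True,sat=70):
    st=arm.get_state(); im=arm.grab_frame("wrist"); C=cam("wrist",st)
    if view: save(im,name,1.2)
    hsv=cv2.cvtColor(im,cv2.COLOR_RGB2HSV)
    m=((hsv[...,0]<28)&(hsv[...,1]>sat)&(hsv[...,2]>60)).astype(np.uint8)*255
    m=cv2.morphologyEx(m,cv2.MORPH_OPEN,np.ones((3,3)))
    for c in cv2.findContours(m,cv2.RETR_EXTERNAL,cv2.CHAIN_APPROX_NONE)[0]:
        if cv2.contourArea(c)<150: continue
        W=to_world(C,c[:,0].astype(float),z)[:,:2]*1000
        (x,y),(w,h),a=cv2.minAreaRect(W.astype(np.float32))
        if w<h: w,h,a=h,w,a+90
        print("c",np.round((x,y),0),"size",round(w),round(h),"ang",round((a+90)%180-90,1),'px',c[:,0].mean(0).round())
if __name__=="__main__": wrist(sys.argv[1],float(sys.argv[2]))
E
python3 w.py w1.png 0.03
```

```text
c [664. 506.] size 418 27 ang 90.0 px [405. 351.]
c [595. 556.] size 85 35 ang 14.9 px [461. 301.]
c [595. 119.] size 85 35 ang -14.9 px [ 97. 300.]
c [544. 424.] size 62 54 ang -0.6 px [355. 267.]
c [536. 292.] size 81 34 ang -9.4 px [238. 257.]
c [510.  84.] size 150 62 ang 89.8 px [ 62. 232.]
c [432. 406.] size 74 37 ang 12.9 px [345. 164.]
c [460. 637.] size 140 65 ang 0.5 px [539. 192.]
c [410. 298.] size 80 42 ang 6.5 px [240. 145.]
c [311. 398.] size 68 57 ang 52.7 px [342.  37.]
```

View pics/w1.png

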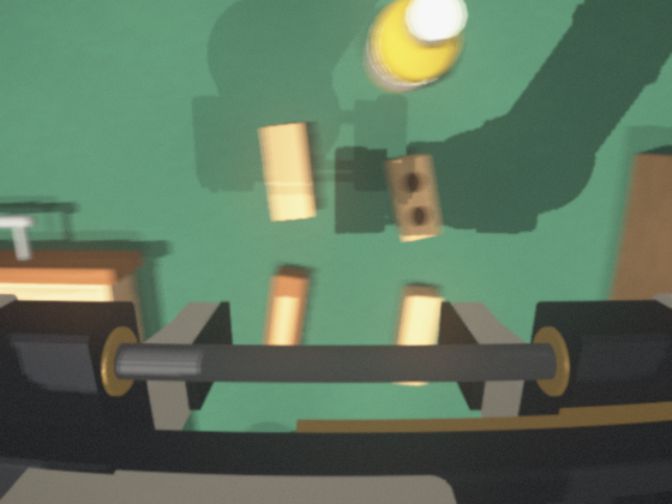

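Request:
move_arm:
  deltas:
    - [-9.2,-8.3,-22,0,0,1.2]
    - [-9.2,-8.3,-22,0,0,1.2]
    - [-9.2,-8.3,-22,0,0,1.2]
    - [-9.2,-8.3,-22,0,0,1.2]
    - [-9.2,-8.3,-22,0,0,1.2]

```text
t: 4.72
eef_pos: [0.4102, 0.2938, 0.2939]
ee_rot: [3.141, 0.0, -3.036]
force: [0.5, 0.9, -0.7]
width: 0.088
```

Request:
move_arm:
  deltas:
    - [0,0,-25,0,0,0]
    - [0,0,-25,0,0,0]
    - [0,0,-25,0,0,0]
    - [0,0,-25,0,0,0]
    - [0,0,-10,0,0,0]

```text
t: 5.13
eef_pos: [0.4101, 0.2934, 0.1821]
ee_rot: [-3.139, -0.002, -3.038]
force: [0.3, -1.4, -0.1]
width: 0.0875
```

Request:
move_arm:
  deltas:
    - [0,0,0,0,0,0]
    - [0,0,0,0,0,0]
    - [0,0,0,0,0,0]
    - [0,0,0,0,0,0]
    - [0,0,0,0,0,0]
  claw: 255

```text
t: 5.55
eef_pos: [0.411, 0.2946, 0.1859]
ee_rot: [3.14, 0.002, -3.037]
force: [0.4, 0.7, -0.5]
width: 0.0598
```

Request:
move_arm:
  deltas:
    - [0,0,20,0,0,0]
    - [0,0,20,0,0,0]
    - [0,0,25,0,0,0]
    - [0,0,25,0,0,0]
    - [0,0,25,0,0,0]

```text
t: 5.97
eef_pos: [0.4105, 0.294, 0.3017]
ee_rot: [3.141, 0.001, -3.037]
force: [0.3, 0.8, 0.2]
width: 0.0261
```

Request:
move_arm:
  deltas:
    - [0,0,0,0,0,0]
    - [0,0,0,0,0,0]
    - [0,0,0,0,0,0]
    - [0,0,0,0,0,0]
    - [0,0,0,0,0,0]
  claw: 0

```text
t: 6.38
eef_pos: [0.4104, 0.294, 0.2989]
ee_rot: [-3.14, -0.001, -3.037]
force: [0.2, 0.7, -0.2]
width: 0.0542
```

Request:
move_arm:
  deltas:
    - [0,0,0,0,0,0]
    - [0,0,0,0,0,0]
    - [0,0,0,0,0,0]
    - [0,0,0,0,0,0]
    - [0,0,0,0,0,0]

```text
t: 6.8
eef_pos: [0.4107, 0.2943, 0.2995]
ee_rot: [-3.141, -0.0, -3.037]
force: [0.0, 0.0, -0.5]
width: 0.0855
```

```bash
python3 w.py w2.png 0.034
```

```text
c [507. 416.] size 299 43 ang -84.3 px [388. 348.]
c [468. 448.] size 59 24 ang 19.3 px [457. 301.]
c [499. 155.] size 59 24 ang -7.4 px [101. 301.]
c [422. 394.] size 65 38 ang 12.5 px [413. 243.]
c [407. 292.] size 79 33 ang 6.0 px [279. 213.]
c [323. 357.] size 31 7 ang 12.6 px [383. 105.]
c [312. 408.] size 72 69 ang -78.4 px [457.  98.]
```

View pics/w2.png

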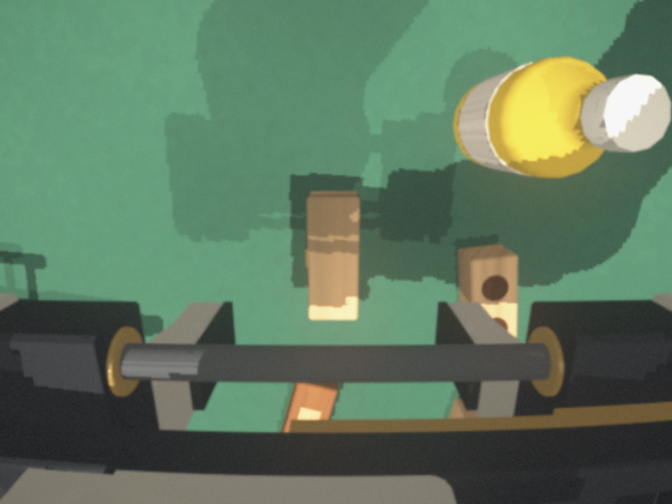

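Request:
move_arm:
  deltas:
    - [-3,-2,-25,0,0,0]
    - [0,0,-25,0,0,0]
    - [0,0,-25,0,0,0]
    - [0,0,-25,0,0,0]
    - [0,0,-15,0,0,0]

```text
t: 7.27
eef_pos: [0.4072, 0.2916, 0.1825]
ee_rot: [-3.14, -0.001, -3.038]
force: [0.6, -1.2, 0.5]
width: 0.0872
```

Request:
move_arm:
  deltas:
    - [0,0,0,0,0,0]
    - [0,0,0,0,0,0]
    - [0,0,0,0,0,0]
    - [0,0,0,0,0,0]
    - [0,0,0,0,0,0]
  claw: 255

```text
t: 7.68
eef_pos: [0.4079, 0.2926, 0.1859]
ee_rot: [3.14, 0.001, -3.037]
force: [-0.2, 1.0, -0.3]
width: 0.06
```

Request:
move_arm:
  deltas:
    - [0,0,0,0,0,0]
    - [0,0,0,0,0,0]
    - [0,0,0,0,0,0]
    - [0,0,0,0,0,0]
    - [0,0,0,0,0,0]

```text
t: 8.1
eef_pos: [0.4077, 0.2923, 0.1849]
ee_rot: [3.141, 0.0, -3.037]
force: [-1.2, -0.5, 3.6]
width: 0.0316
```

Request:
move_arm:
  deltas:
    - [0,0,0,0,0,0]
    - [0,0,0,0,0,0]
    - [0,0,0,0,0,0]
    - [0,0,0,0,0,0]
    - [0,0,0,0,0,0]

```text
t: 8.52
eef_pos: [0.4077, 0.2923, 0.1849]
ee_rot: [3.141, 0.0, -3.037]
force: [-1.4, 0.2, 5.4]
width: 0.032
```

Request:
move_arm:
  deltas:
    - [0,0,20,0,0,0]
    - [0,0,20,0,0,0]
    - [0,0,25,0,0,0]
    - [0,0,25,0,0,0]
    - [0,0,25,0,0,0]

```text
t: 8.93
eef_pos: [0.4074, 0.2919, 0.3003]
ee_rot: [-3.141, -0.001, -3.038]
force: [1.2, 0.7, -1.2]
width: 0.0317
```

Request:
move_arm:
  deltas:
    - [15,-20.6,0,0,0,-0.6]
    - [15,-20.6,0,0,0,-0.6]
    - [15,-20.6,0,0,0,-0.6]
    - [15,-20.6,0,0,0,-0.6]
    - [15,-20.6,0,0,0,-0.6]

```text
t: 9.35
eef_pos: [0.483, 0.1882, 0.2994]
ee_rot: [-3.142, -0.0, -3.09]
force: [0.9, 1.3, -0.8]
width: 0.0321
```

Request:
move_arm:
  deltas:
    - [15,-20.6,-6,0,0,-0.5]
    - [15,-20.6,-6,0,0,-0.5]
    - [15,-20.6,-6,0,0,-0.5]
    - [15,-20.6,-6,0,0,-0.5]
    - [15,-20.6,-6,0,0,-0.5]

```text
t: 9.77
eef_pos: [0.5581, 0.085, 0.2688]
ee_rot: [-3.141, -0.001, -3.134]
force: [0.2, 0.2, -0.9]
width: 0.0319
```

```bash
python3 w.py w3.png 0.034; python3 -c "
from h import *
s=arm.get_state();print(s['eef_pos'],s['ee_rot'],s['width'])
C=cam('wrist',s)
P=[[.5,.086,.063],[.56,.13,.063],[.56,.086,.063],[.50,.13,.063]]
print(to_px(C,np.array(P))*1.2)"
```

```text
c [643. 109.] size 287 37 ang -89.6 px [306. 348.]
c [644. -87.] size 37 33 ang 0.3 px [ 56. 334.]
c [612. 139.] size 49 10 ang 5.5 px [356. 303.]
c [548. 265.] size 88 47 ang -6.6 px [534. 216.]
c [560.  23.] size 277 155 ang 89.5 px [168. 215.]
[0.55959573 0.08258557 0.26753725] [-3.14004677e+00 -1.96946455e-03 -3.13556645e+00] 0.03207640416062048
[[345.25889297 172.8395875 ]
 [434.59939413 299.66836245]
 [343.72221034 299.39940005]
 [444.02255088 173.91729686]]
```

View pics/w3.png

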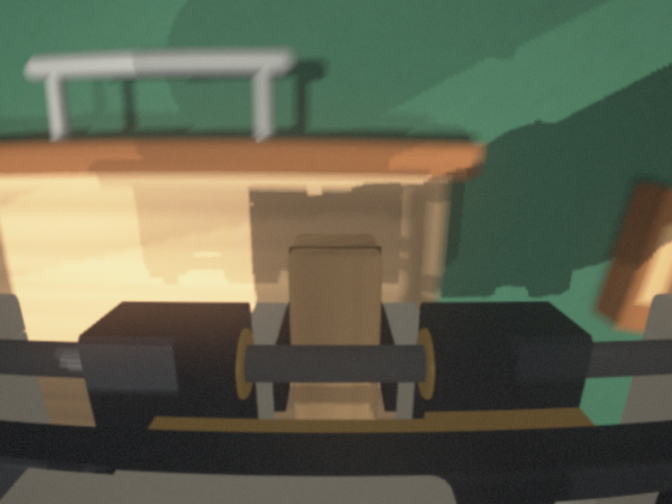

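Request:
move_arm:
  deltas:
    - [0,0,-20,0,0,0]
    - [0,0,-15,0,0,0]
    - [0,0,-12,0,0,0]
    - [0,0,-9,0,0,0]
    - [0,0,-5,0,0,0]

```text
t: 10.23
eef_pos: [0.5572, 0.086, 0.2071]
ee_rot: [-3.141, -0.002, -3.134]
force: [-0.1, -0.5, -0.6]
width: 0.0319
```

Request:
move_arm:
  deltas:
    - [0,0,0,0,0,0]
    - [0,0,0,0,0,0]
    - [0,0,0,0,0,0]
    - [0,0,0,0,0,0]
    - [0,0,0,0,0,0]

```text
t: 10.65
eef_pos: [0.5577, 0.0864, 0.2092]
ee_rot: [3.141, 0.001, -3.133]
force: [-0.4, 0.6, -0.5]
width: 0.0319
```

Request:
move_arm:
  deltas:
    - [0,0,-1,0,0,0]
    - [0,0,-1,0,0,0]
    - [0,0,0,0,0,0]
    - [0,0,0,0,0,0]
    - [0,0,0,0,0,0]

```text
t: 11.07
eef_pos: [0.5578, 0.0863, 0.2068]
ee_rot: [3.141, 0.0, -3.133]
force: [0.4, -0.2, 2.0]
width: 0.0317
```

Request:
move_arm:
  deltas:
    - [0,0,0,0,0,0]
    - [0,0,0,0,0,0]
    - [0,0,0,0,0,0]
    - [0,0,0,0,0,0]
    - [0,0,0,0,0,0]
  claw: 133

```text
t: 11.48
eef_pos: [0.5576, 0.0862, 0.2066]
ee_rot: [-3.142, -0.0, -3.133]
force: [0.8, 0.4, 0.2]
width: 0.042
```

Request:
move_arm:
  deltas:
    - [0,0,15,0,0,0]
    - [0,0,20,0,0,0]
    - [0,0,25,0,0,0]
    - [0,0,30,0,0,0]
    - [0,0,30,0,0,0]

```text
t: 11.9
eef_pos: [0.5573, 0.0861, 0.3275]
ee_rot: [-3.141, -0.001, -3.133]
force: [0.7, -0.0, -0.9]
width: 0.0417
```

Request:
move_arm:
  deltas:
    - [-12.5,31.7,0,0,0,1.2]
    - [-12.5,31.7,0,0,0,1.2]
    - [-12.5,31.7,0,0,0,1.2]
    - [-12.5,31.7,0,0,0,1.2]
    - [-12.5,31.7,0,0,0,1.2]
  claw: 60

```text
t: 12.32
eef_pos: [0.4943, 0.2459, 0.3269]
ee_rot: [3.141, 0.0, -3.028]
force: [0.7, -0.7, -0.0]
width: 0.0655
```

Request:
move_arm:
  deltas:
    - [-12.5,31.7,-5,0,0,1.2]
    - [-12.5,31.7,-5,0,0,1.2]
    - [-12.5,31.7,-5,0,0,1.2]
    - [-12.5,31.7,-5,0,0,1.2]
    - [-12.5,31.7,-5,0,0,1.2]

```text
t: 12.73
eef_pos: [0.4317, 0.4047, 0.3016]
ee_rot: [3.141, 0.0, -2.923]
force: [0.8, 1.0, -0.5]
width: 0.0667
```

```bash
python3 w.py w4.png 0.03;python3 b.py | head -8
```

```text
c [521. 525.] size 337 47 ang -77.4 px [362. 348.]
c [481. 539.] size 59 20 ang 23.7 px [423. 302.]
c [527. 303.] size 73 21 ang -2.5 px [138. 294.]
c [406. 620.] size 41 39 ang 0.2 px [539. 237.]
c [430. 407.] size 74 35 ang 11.6 px [282. 210.]
c [313. 392.] size 73 52 ang 88.7 px [298.  46.]
pieces z.03
c [548. 281.] size 90 35 ang -9.5 px [175. 199.]
c [569. 407.] size 97 39 ang -5.7 px [130. 190.]
offcuts z.044
c [ 476. -353.] size 37 23 ang -63.2 px [408. 229.]
c [ 525. -295.] size 36 23 ang -56.0 px [388. 210.]
c [ 560. -337.] size 36 26 ang -18.7 px [403. 198.]
c [ 600. -303.] size 35 25 ang 34.3 px [391. 183.]
```

Request:
move_arm:
  deltas:
    - [-2,1,-27,0,0,0]
    - [0,0,-27,0,0,0]
    - [0,0,-27,0,0,0]
    - [0,0,-25,0,0,0]
    - [0,0,-11,0,0,0]

```text
t: 13.25
eef_pos: [0.43, 0.4029, 0.1815]
ee_rot: [-3.139, -0.003, -2.925]
force: [-0.4, 0.6, -0.3]
width: 0.0668
```

Request:
move_arm:
  deltas:
    - [0,0,0,0,0,0]
    - [0,0,0,0,0,0]
    - [0,0,0,0,0,0]
    - [0,0,0,0,0,0]
    - [0,0,0,0,0,0]
  claw: 255

```text
t: 13.67
eef_pos: [0.431, 0.4047, 0.1862]
ee_rot: [3.14, 0.002, -2.924]
force: [-0.3, 0.7, -0.6]
width: 0.0392
```

Request:
move_arm:
  deltas:
    - [0,0,0,0,0,0]
    - [0,0,0,0,0,0]
    - [0,0,0,0,0,0]
    - [0,0,0,0,0,0]
    - [0,0,0,0,0,0]

```text
t: 14.08
eef_pos: [0.4308, 0.4044, 0.1858]
ee_rot: [3.141, 0.001, -2.924]
force: [-0.8, -2.2, 6.6]
width: 0.0319
```

Request:
move_arm:
  deltas:
    - [0,0,20,0,0,0]
    - [0,0,20,0,0,0]
    - [0,0,20,0,0,0]
    - [0,0,20,0,0,0]
    - [0,0,20,0,0,0]

```text
t: 14.5
eef_pos: [0.4305, 0.4041, 0.2857]
ee_rot: [3.141, -0.0, -2.924]
force: [0.0, 0.4, -0.3]
width: 0.0315
```

Request:
move_arm:
  deltas:
    - [8.5,-32.8,0,0,0,-0.8]
    - [8.5,-32.8,0,0,0,-0.8]
    - [8.5,-32.8,0,0,0,-0.8]
    - [8.5,-32.8,0,0,0,-0.8]
    - [8.5,-32.8,0,0,0,-0.8]

```text
t: 14.92
eef_pos: [0.473, 0.2387, 0.2849]
ee_rot: [3.141, 0.0, -2.994]
force: [1.4, -0.7, -0.6]
width: 0.0313
```

Request:
move_arm:
  deltas:
    - [8.5,-32.8,0,0,0,-0.8]
    - [8.5,-32.8,0,0,0,-0.8]
    - [8.5,-32.8,0,0,0,-0.8]
    - [8.5,-32.8,0,0,0,-0.8]
    - [8.5,-32.8,0,0,0,-0.8]

```text
t: 15.33
eef_pos: [0.5156, 0.0746, 0.285]
ee_rot: [3.141, 0.0, -3.064]
force: [0.9, 0.1, -0.9]
width: 0.0316
```

Request:
move_arm:
  deltas:
    - [8.5,-32.8,0,0,0,-0.8]
    - [8.5,-32.8,0,0,0,-0.8]
    - [8.5,-32.8,0,0,0,-0.8]
    - [8.5,-32.8,0,0,0,-0.8]
    - [8.5,-32.8,0,0,0,-0.8]

```text
t: 15.75
eef_pos: [0.5581, -0.0894, 0.2849]
ee_rot: [3.141, 0.0, -3.134]
force: [0.6, 0.8, -0.6]
width: 0.0319
```

Request:
move_arm:
  deltas:
    - [0,0,-10,0,0,0]
    - [0,0,-10,0,0,0]
    - [0,0,0,0,0,0]
    - [0,0,0,0,0,0]
    - [0,0,0,0,0,0]

```text
t: 16.17
eef_pos: [0.5581, -0.0868, 0.2648]
ee_rot: [-3.142, -0.0, -3.132]
force: [0.3, 0.6, -1.4]
width: 0.0317
```

```bash
python3 w.py w5.png 0.034; python3 -c "
from h import *
s=arm.get_state();print(s['eef_pos'],s['ee_rot'],s['width'])"
```

```text
c [ 656. -256.] size 31 8 ang 89.3 px [ 59. 350.]
c [640. -53.] size 303 37 ang -89.5 px [330. 345.]
c [610. -34.] size 48 10 ang 6.9 px [356. 302.]
c [ 611. -140.] size 48 10 ang -5.9 px [202. 303.]
c [539. -23.] size 267 116 ang -89.7 px [363. 192.]
c [ 429. -236.] size 46 11 ang -89.4 px [32. 25.]
[ 0.55827527 -0.0867823   0.26510176] [-3.14158460e+00  5.05749552e-04 -3.13159086e+00] 0.031475194232338494
```

View pics/w5.png

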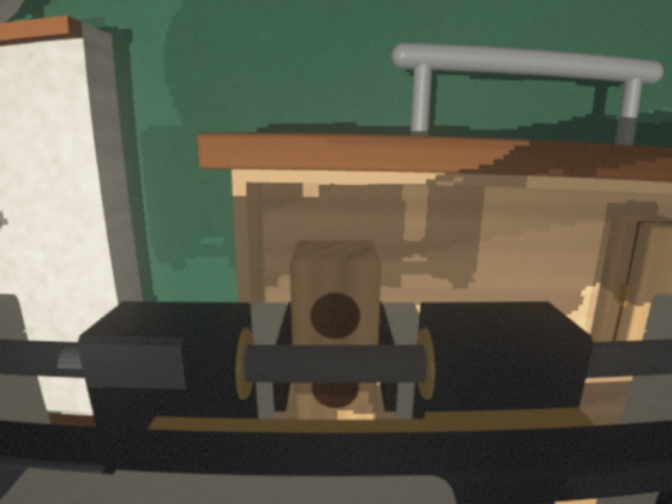

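Request:
move_arm:
  deltas:
    - [0,0.5,-18,0,0,0]
    - [0,0,-15,0,0,0]
    - [0,0,-12,0,0,0]
    - [0,0,-8,0,0,0]
    - [0,0,-5,0,0,0]

```text
t: 16.63
eef_pos: [0.5588, -0.0865, 0.2072]
ee_rot: [-3.141, 0.001, -3.131]
force: [-3.0, 4.1, 40.8]
width: 0.0319
```

Request:
move_arm:
  deltas:
    - [0,0,0,0,0,0]
    - [0,0,0,0,0,0]
    - [0,0,0,0,0,0]
    - [0,0,0,0,0,0]
    - [0,0,0,0,0,0]

```text
t: 17.05
eef_pos: [0.5586, -0.0869, 0.2073]
ee_rot: [3.141, 0.002, -3.133]
force: [1.2, 2.8, 4.1]
width: 0.0321
```

Request:
move_arm:
  deltas:
    - [0,0,0,0,0,0]
    - [0,0,0,0,0,0]
    - [0,0,0,0,0,0]
    - [0,0,0,0,0,0]
    - [0,0,0,0,0,0]
  claw: 133

```text
t: 17.47
eef_pos: [0.5579, -0.0874, 0.2064]
ee_rot: [-3.142, -0.001, -3.134]
force: [-0.3, 0.5, -0.2]
width: 0.042
```

Request:
move_arm:
  deltas:
    - [0,0,15,0,0,0]
    - [0,0,20,0,0,0]
    - [0,0,25,0,0,0]
    - [0,0,30,0,0,0]
    - [0,0,25,0,0,0]

```text
t: 17.88
eef_pos: [0.5581, -0.0874, 0.3233]
ee_rot: [-3.141, 0.0, -3.133]
force: [1.3, -0.2, 0.2]
width: 0.0418
```

```bash
python3 b.py | head -4; python3 -c "
from h import *
im=arm.grab_frame('top');save(im[150:250,200:340],'t2.png',4)"
```

```text
pieces z.03
c [569. 407.] size 97 39 ang -5.7 px [130. 190.]
c [496. 278.] size 277 74 ang 1.8 px [181. 216.]
offcuts z.044
```

View pics/t2.png

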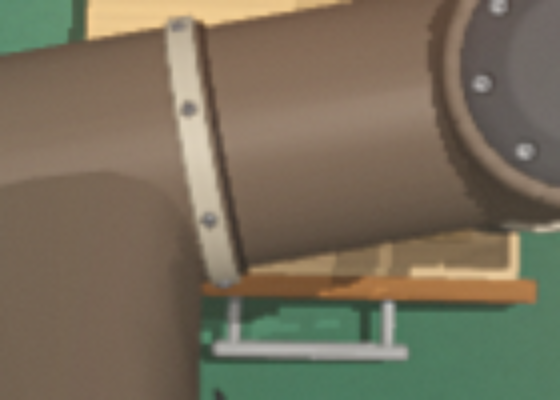

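Request:
move_arm:
  deltas:
    - [-1.1,37,0,0,0,-1]
    - [-1.1,37,0,0,0,-1]
    - [-1.1,37,0,0,0,-1]
    - [-1.1,37,0,0,0,-1]
    - [-1.1,37,0,0,0,-1]
  claw: 60

```text
t: 18.4
eef_pos: [0.5521, 0.0991, 0.3212]
ee_rot: [-3.141, -0.0, 3.061]
force: [-0.3, -0.1, -0.5]
width: 0.0657
```

Request:
move_arm:
  deltas:
    - [-1.1,37,-5,0,0,-1]
    - [-1.1,37,-5,0,0,-1]
    - [-1.1,37,-5,0,0,-1]
    - [-1.1,37,-5,0,0,-1]
    - [-1.1,37,-4,0,0,-1]

```text
t: 18.82
eef_pos: [0.5465, 0.2844, 0.2967]
ee_rot: [-3.141, -0.001, 2.974]
force: [2.1, 0.3, -0.3]
width: 0.067
```

```bash
python3 w.py w6.png 0.028;python3 b.py | head -4
```

```text
c [684. 360.] size 333 19 ang 80.4 px [379. 351.]
c [640. 389.] size 59 20 ang 1.7 px [423. 301.]
c [600. 153.] size 59 21 ang -20.8 px [134. 301.]
c [517. 106.] size 106 67 ang 88.6 px [ 54. 218.]
c [548. 290.] size 92 34 ang -10.3 px [286. 215.]
c [559. 412.] size 77 43 ang -6.6 px [445. 202.]
pieces z.03
c [577. 416.] size 124 64 ang 2.4 px [124. 188.]
offcuts z.044
c [ 476. -353.] size 37 23 ang -63.2 px [408. 229.]
```

Request:
move_arm:
  deltas:
    - [1,3.5,-27,0,0,0]
    - [0,0,-27,0,0,0]
    - [0,0,-27,0,0,0]
    - [0,0,-22,0,0,0]
    - [0,0,-11,0,0,0]

```text
t: 19.33
eef_pos: [0.5471, 0.285, 0.1802]
ee_rot: [-3.138, -0.003, 2.975]
force: [-0.1, 0.4, 0.1]
width: 0.0672
```

Request:
move_arm:
  deltas:
    - [0,0,0,0,0,0]
    - [0,0,0,0,0,0]
    - [0,0,0,0,0,0]
    - [0,0,0,0,0,0]
    - [0,0,0,0,0,0]
  claw: 255

```text
t: 19.75
eef_pos: [0.5485, 0.2865, 0.1852]
ee_rot: [3.14, 0.002, 2.975]
force: [-0.3, 1.3, -1.1]
width: 0.0395
```

Request:
move_arm:
  deltas:
    - [0,0,0,0,0,0]
    - [0,0,0,0,0,0]
    - [0,0,0,0,0,0]
    - [0,0,0,0,0,0]
    - [0,0,0,0,0,0]

```text
t: 20.17
eef_pos: [0.5483, 0.2863, 0.1847]
ee_rot: [3.141, 0.001, 2.976]
force: [-2.0, -0.5, 6.5]
width: 0.0298
```

Request:
move_arm:
  deltas:
    - [0,0,20,0,0,0]
    - [0,0,20,0,0,0]
    - [0,0,20,0,0,0]
    - [0,0,20,0,0,0]
    - [0,0,20,0,0,0]

```text
t: 20.58
eef_pos: [0.548, 0.2861, 0.2846]
ee_rot: [3.142, -0.0, 2.975]
force: [0.3, -0.3, -0.1]
width: 0.0296
```

Request:
move_arm:
  deltas:
    - [1,-31.7,0,0,0,1]
    - [1,-31.7,0,0,0,1]
    - [1,-31.7,0,0,0,1]
    - [1,-31.7,0,0,0,1]
    - [1,-31.7,0,0,0,1]

```text
t: 21.0
eef_pos: [0.5528, 0.1264, 0.2838]
ee_rot: [3.141, 0.0, 3.064]
force: [0.1, -0.4, -0.1]
width: 0.0298
```

Request:
move_arm:
  deltas:
    - [1,-31.7,0,0,0,1]
    - [1,-31.7,0,0,0,1]
    - [1,-31.7,0,0,0,1]
    - [1,-31.7,0,0,0,1]
    - [1,-31.7,0,0,0,1]

```text
t: 21.42
eef_pos: [0.5578, -0.0322, 0.2838]
ee_rot: [3.141, 0.0, -3.132]
force: [0.5, -0.5, -1.8]
width: 0.0298
```

Request:
move_arm:
  deltas:
    - [0,0,-5,0,0,0]
    - [0,0,-5,0,0,0]
    - [0,0,0,0,0,0]
    - [0,0,0,0,0,0]
    - [0,0,0,0,0,0]

```text
t: 21.83
eef_pos: [0.5583, -0.0298, 0.2737]
ee_rot: [-3.142, -0.0, -3.132]
force: [0.7, -0.5, -0.5]
width: 0.03
```

```bash
python3 w.py w7.png 0.034; python3 -c "
from h import *
s=arm.get_state();print(s['eef_pos'],s['ee_rot'],s['width'])
C=cam('wrist',s)
for y in (-.103,-.071,.070,.102): print(y,to_px(C,np.array([[.525,y,.052],[.55,y,.052]]))*1.2)"
```

```text
c [ 660. -216.] size 18 12 ang -7.8 px [ 45. 344.]
c [647.   4.] size 319 39 ang -89.5 px [329. 346.]
c [615.  23.] size 50 10 ang 4.0 px [352. 303.]
c [616. -82.] size 50 10 ang -4.4 px [206. 303.]
c [544.  -3.] size 331 118 ang 89.5 px [297. 184.]
[ 0.55832305 -0.02978437  0.27378858] [ 3.14158945e+00  2.02996668e-04 -3.13186260e+00] 0.03017554025432249
-0.103 [[191.04601985 221.46735833]
 [195.13878489 268.76653662]]
-0.071 [[254.04612424 221.77305232]
 [256.18515394 269.38910736]]
0.07 [[532.19809364 224.84436719]
 [525.67620923 271.45721611]]
0.102 [[590.69511761 225.88799926]
 [582.64632676 271.73748253]]
```

View pics/w7.png

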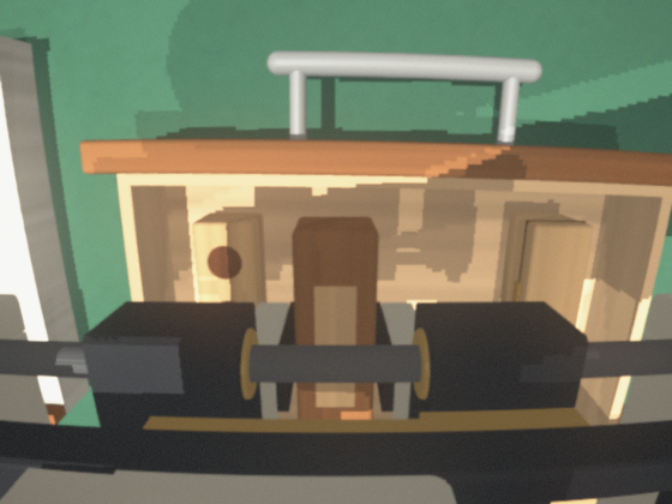

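Request:
move_arm:
  deltas:
    - [0,0,-20,0,0,0]
    - [0,0,-18,0,0,0]
    - [0,0,-14,0,0,0]
    - [0,0,-6,0,0,0]
    - [0,0,-3,0,0,0]

```text
t: 22.3
eef_pos: [0.558, -0.0302, 0.2118]
ee_rot: [-3.141, -0.001, -3.132]
force: [0.5, 0.5, 0.1]
width: 0.0298
```

Request:
move_arm:
  deltas:
    - [0,0,-2,0,0,0]
    - [0,0,-2,0,0,0]
    - [0,0,-1,0,0,0]
    - [0,0,-1,0,0,0]
    - [0,0,0,0,0,0]

```text
t: 22.72
eef_pos: [0.5583, -0.0307, 0.207]
ee_rot: [3.141, 0.001, -3.133]
force: [-0.1, -0.0, -0.7]
width: 0.0299
```

Request:
move_arm:
  deltas:
    - [0,0,0,0,0,0]
    - [0,0,0,0,0,0]
    - [0,0,0,0,0,0]
    - [0,0,0,0,0,0]
    - [0,0,0,0,0,0]
  claw: 147

```text
t: 23.13
eef_pos: [0.5582, -0.0308, 0.2068]
ee_rot: [3.142, 0.0, -3.133]
force: [0.2, -0.3, 1.1]
width: 0.0372
```

Request:
move_arm:
  deltas:
    - [0,0,15,0,0,0]
    - [0,0,20,0,0,0]
    - [0,0,25,0,0,0]
    - [0,0,30,0,0,0]
    - [0,0,30,0,0,0]

```text
t: 23.55
eef_pos: [0.5578, -0.0308, 0.3276]
ee_rot: [-3.141, -0.001, -3.133]
force: [-0.3, 0.2, -0.1]
width: 0.0373
```

Request:
move_arm:
  deltas:
    - [1,35,0,0,0,-0.6]
    - [1,35,0,0,0,-0.6]
    - [1,35,0,0,0,-0.6]
    - [1,35,0,0,0,-0.6]
    - [1,35,0,0,0,-0.6]
  claw: 60

```text
t: 23.97
eef_pos: [0.5629, 0.1457, 0.327]
ee_rot: [3.141, 0.0, 3.097]
force: [0.9, -0.8, 0.6]
width: 0.064
```

Request:
move_arm:
  deltas:
    - [1,35,-4,0,0,-0.6]
    - [1,35,-4,0,0,-0.6]
    - [1,35,-4,0,0,-0.6]
    - [1,35,-4,0,0,-0.6]
    - [1,35,-4,0,0,-0.6]

```text
t: 24.38
eef_pos: [0.5679, 0.321, 0.3065]
ee_rot: [3.142, 0.0, 3.045]
force: [0.7, -0.7, 0.2]
width: 0.0673
```

Request:
move_arm:
  deltas:
    - [0,30,0,0,0,0]
    - [0,30,0,0,0,0]
    - [0,30,0,0,0,0]
    - [0,0,0,0,0,0]
    - [0,0,0,0,0,0]

```text
t: 24.8
eef_pos: [0.5677, 0.4109, 0.3058]
ee_rot: [-3.141, -0.001, 3.047]
force: [-0.0, -0.9, 0.1]
width: 0.0671
```

```bash
python3 w.py w8.png 0.03;python3 b.py | head -4
```

```text
c [705. 498.] size 343 20 ang 84.6 px [380. 351.]
c [659. 525.] size 60 21 ang 5.9 px [423. 302.]
c [635. 280.] size 59 21 ang -16.7 px [134. 302.]
c [557. 412.] size 71 31 ang -5.2 px [282. 199.]
c [522. 616.] size 195 44 ang 4.9 px [540. 120.]
pieces z.03
c [528. 411.] size 36 11 ang -89.0 px [127. 205.]
offcuts z.044
c [ 476. -353.] size 37 23 ang -63.2 px [408. 229.]
```

Request:
move_arm:
  deltas:
    - [0,1,-27,0,0,0]
    - [0,0,-27,0,0,0]
    - [0,0,-30,0,0,0]
    - [0,0,-25,0,0,0]
    - [0,0,-12,0,0,0]

```text
t: 25.32
eef_pos: [0.5675, 0.408, 0.1824]
ee_rot: [-3.138, -0.003, 3.043]
force: [0.0, -1.1, -0.5]
width: 0.0671
```

Request:
move_arm:
  deltas:
    - [0,0,0,0,0,0]
    - [0,0,0,0,0,0]
    - [0,0,0,0,0,0]
    - [0,0,0,0,0,0]
    - [0,0,0,0,0,0]
  claw: 255

```text
t: 25.73
eef_pos: [0.5686, 0.4106, 0.1875]
ee_rot: [3.139, 0.002, 3.045]
force: [0.2, -0.2, 0.1]
width: 0.039
```

Request:
move_arm:
  deltas:
    - [0,0,0,0,0,0]
    - [0,0,0,0,0,0]
    - [0,0,0,0,0,0]
    - [0,0,0,0,0,0]
    - [0,0,0,0,0,0]

```text
t: 26.15
eef_pos: [0.5684, 0.4107, 0.1869]
ee_rot: [3.14, 0.001, 3.046]
force: [-1.9, 0.3, 6.5]
width: 0.0301
```

Request:
move_arm:
  deltas:
    - [0,0,20,0,0,0]
    - [0,0,20,0,0,0]
    - [0,0,20,0,0,0]
    - [0,0,20,0,0,0]
    - [0,0,20,0,0,0]

```text
t: 26.57
eef_pos: [0.5679, 0.4101, 0.2864]
ee_rot: [-3.141, -0.001, 3.045]
force: [0.5, 1.8, -1.6]
width: 0.0298
```

Request:
move_arm:
  deltas:
    - [-1,-38.3,0,0,0,0.6]
    - [-1,-38.3,0,0,0,0.6]
    - [-1,-38.3,0,0,0,0.6]
    - [-1,-38.3,0,0,0,0.6]
    - [-1,-38.3,0,0,0,0.6]

```text
t: 26.98
eef_pos: [0.5625, 0.217, 0.2856]
ee_rot: [-3.141, -0.0, 3.098]
force: [1.0, 0.1, -0.3]
width: 0.0297
```

Request:
move_arm:
  deltas:
    - [-1,-38.3,0,0,0,0.6]
    - [-1,-38.3,0,0,0,0.6]
    - [-1,-38.3,0,0,0,0.6]
    - [-1,-38.3,0,0,0,0.6]
    - [-1,-38.3,0,0,0,0.6]

```text
t: 27.4
eef_pos: [0.5575, 0.0255, 0.2858]
ee_rot: [3.141, -0.0, -3.133]
force: [0.1, -0.0, -1.7]
width: 0.0297
```

Request:
move_arm:
  deltas:
    - [0,0,-5,0,0,0]
    - [0,0,-5,0,0,0]
    - [0,0,0,0,0,0]
    - [0,0,0,0,0,0]
    - [0,0,0,0,0,0]

```text
t: 27.82
eef_pos: [0.5583, 0.0283, 0.2756]
ee_rot: [-3.142, -0.0, -3.132]
force: [0.5, 0.7, -1.3]
width: 0.0299
```

```bash
python3 w.py w9.png 0.034 >/dev/null; python3 -c "
from h import *
s=arm.get_state();print(s['eef_pos'],s['ee_rot'],s['width'])
C=cam('wrist',s)
for y in (-.016,.027,.070): print(y,to_px(C,np.array([[.525,y,.052],[.55,y,.052]]))*1.2)"
```

```text
[0.55834092 0.02836975 0.27570513] [ 3.14157243e+00  7.98828012e-05 -3.13171629e+00] 0.029657887910266887
-0.016 [[248.5504754  220.98903325]
 [250.83116237 268.20013214]]
0.027 [[333.78789583 221.62572965]
 [333.36836142 268.96527328]]
0.07 [[418.94045105 222.5232725 ]
 [415.82889598 269.63660728]]
```

View pics/w9.png

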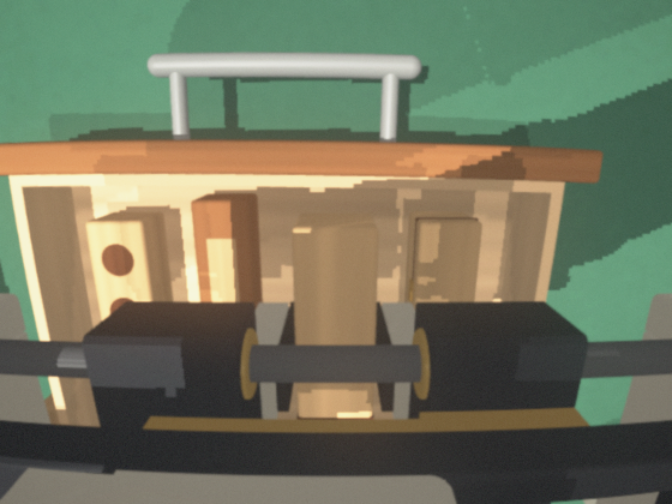

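Request:
move_arm:
  deltas:
    - [0,0,-20,0,0,0]
    - [0,0,-18,0,0,0]
    - [0,0,-14,0,0,0]
    - [0,0,-6,0,0,0]
    - [0,0,-3,0,0,0]

```text
t: 28.28
eef_pos: [0.558, 0.0279, 0.2138]
ee_rot: [-3.141, -0.002, -3.132]
force: [0.5, -0.8, -0.2]
width: 0.0297
```

Request:
move_arm:
  deltas:
    - [0,0,-2,0,0,0]
    - [0,0,-2,0,0,0]
    - [0,0,-1,0,0,0]
    - [0,0,-1,0,0,0]
    - [0,0,0,0,0,0]

```text
t: 28.7
eef_pos: [0.5583, 0.0272, 0.209]
ee_rot: [3.141, 0.001, -3.133]
force: [0.1, -1.1, -1.4]
width: 0.0297
```

Request:
move_arm:
  deltas:
    - [0,0,0,0,0,0]
    - [0,0,0,0,0,0]
    - [0,0,0,0,0,0]
    - [0,0,0,0,0,0]
    - [0,0,0,0,0,0]
  claw: 147

```text
t: 29.12
eef_pos: [0.5582, 0.0272, 0.2088]
ee_rot: [3.142, 0.0, -3.133]
force: [-0.4, -0.4, 0.5]
width: 0.0372
```

Request:
move_arm:
  deltas:
    - [0,0,10,0,0,0]
    - [0,0,20,0,0,0]
    - [0,0,25,0,0,0]
    - [0,0,30,0,0,0]
    - [0,0,30,0,0,0]

```text
t: 29.53
eef_pos: [0.5578, 0.0271, 0.3254]
ee_rot: [-3.141, -0.001, -3.133]
force: [0.2, 0.3, 0.1]
width: 0.0372
```

Request:
move_arm:
  deltas:
    - [-30,-3,0,0,0,0]
    - [-30,-3,0,0,0,0]
    - [-30,-3,0,0,0,0]
    - [-30,-3,0,0,0,0]
    - [-30,-3,0,0,0,0]
  claw: 255

```text
t: 29.95
eef_pos: [0.4068, 0.0118, 0.3242]
ee_rot: [3.141, 0.001, -3.134]
force: [-0.2, 1.5, 0.7]
width: 0.0094
```

```bash
python3 -c "
from h import *
s=arm.get_state();print(s['eef_pos'],s['width'])
im=arm.grab_frame('scene');save(im[150:320,210:380],'s2.png',3.5)
C=cam('scene');print(arm.spot_point('drawer_face','scene')[:2])
for n in ['scene','top']:
  im=arm.grab_frame(n);C=cam(n)
  for r in arm.spot_point('drawer_face',n)[:2]: print(n,r['score'],to_world(C,r['xy'],.042))"
```

```text
[0.40676613 0.01181754 0.32418876] 0.0094079778208742
[{'xy': [279.8, 207.8], 'score': 0.76}]
scene 0.76 [[ 0.48909597 -0.01444792  0.042     ]]
scene 0.33 [[ 0.34985971 -0.38484354  0.042     ]]
top 0.58 [[0.47901956 0.00528926 0.042     ]]
```

View pics/s2.png

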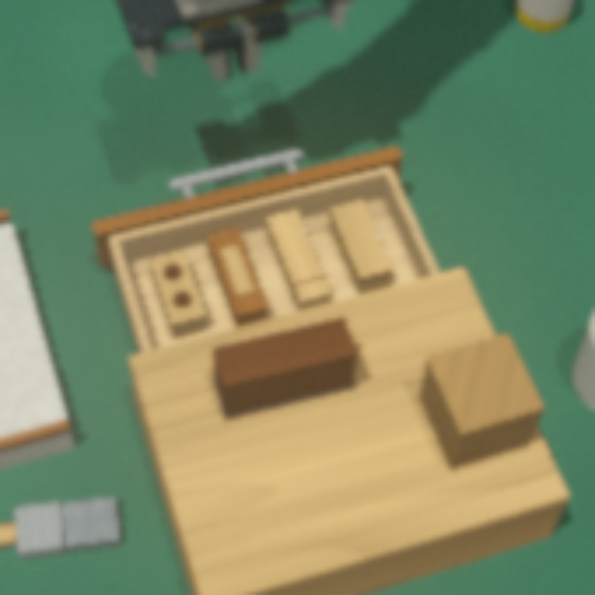

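Request:
move_arm:
  deltas:
    - [-2,-2,-25,0,0,0]
    - [0,-5,-30,0,0,0]
    - [0,-5,-30,0,0,0]
    - [0,0,-22,0,0,0]
    - [0,0,-12,0,0,0]

```text
t: 30.67
eef_pos: [0.4062, -0.0002, 0.2021]
ee_rot: [-3.14, -0.003, -3.135]
force: [-0.6, 0.6, 0.5]
width: 0.0004
```

Request:
move_arm:
  deltas:
    - [5,0,0,0,0,0]
    - [6,0,0,0,0,0]
    - [6,0,0,0,0,0]
    - [6,0,0,0,0,0]
    - [6,0,0,0,0,0]

```text
t: 31.08
eef_pos: [0.4363, 0.0004, 0.2055]
ee_rot: [3.141, 0.001, -3.133]
force: [-2.4, 2.8, 1.9]
width: 0.0002
```

Request:
move_arm:
  deltas:
    - [7,0,0,0,0,0]
    - [8,0,0,0,0,0]
    - [8,0,0,0,0,0]
    - [8,0,0,0,0,0]
    - [8,0,0,0,0,0]

```text
t: 31.5
eef_pos: [0.475, 0.0002, 0.2047]
ee_rot: [-3.142, 0.0, -3.133]
force: [-1.7, 0.2, 0.9]
width: 0.0
```

Request:
move_arm:
  deltas:
    - [8,0,0,0,0,0]
    - [8,0,0,0,0,0]
    - [8,0,0,0,0,0]
    - [8,0,0,0,0,0]
    - [8,0,0,0,0,0]

```text
t: 31.92
eef_pos: [0.5149, 0.0001, 0.2045]
ee_rot: [-3.141, -0.0, -3.133]
force: [-1.5, -1.1, 1.4]
width: 0.0004
```

Request:
move_arm:
  deltas:
    - [8,0,0,0,0,0]
    - [8,0,0,0,0,0]
    - [7,0,0,0,0,0]
    - [6,0,0,0,0,0]
    - [5,0,0,0,0,0]

```text
t: 32.33
eef_pos: [0.5489, 0.0003, 0.2046]
ee_rot: [3.142, 0.0, -3.133]
force: [-0.5, -0.7, -0.2]
width: 0.0005
```

Request:
move_arm:
  deltas:
    - [3,0,0,0,0,0]
    - [3,0,0,0,0,0]
    - [2,0,0,0,0,0]
    - [2,0,0,0,0,0]
    - [2,0,0,0,0,0]

```text
t: 32.75
eef_pos: [0.5601, 0.0003, 0.2046]
ee_rot: [3.142, -0.0, -3.133]
force: [-1.2, -0.4, -0.4]
width: 0.0003
```

Request:
move_arm:
  deltas:
    - [2,0,0,0,0,0]
    - [2,0,0,0,0,0]
    - [1,0,0,0,0,0]
    - [1,0,0,0,0,0]
    - [0,0,0,0,0,0]

```text
t: 33.17
eef_pos: [0.5664, 0.0003, 0.2047]
ee_rot: [3.142, 0.0, -3.133]
force: [-0.4, -0.3, -0.4]
width: 0.0006
```

Request:
move_arm:
  deltas:
    - [2,0,0,0,0,0]
    - [1,0,0,0,0,0]
    - [1,0,0,0,0,0]
    - [1,0,0,0,0,0]
    - [0,0,0,0,0,0]

```text
t: 33.58
eef_pos: [0.5702, 0.0002, 0.2045]
ee_rot: [-3.141, -0.003, -3.134]
force: [-7.3, 2.9, 4.8]
width: 0.0003
```

Request:
move_arm:
  deltas:
    - [1,0,0,0,0,0]
    - [1,0,0,0,0,0]
    - [1,0,0,0,0,0]
    - [1,0,0,0,0,0]
    - [0,0,0,0,0,0]

```text
t: 34.0
eef_pos: [0.5714, 0.0, 0.2042]
ee_rot: [-3.141, -0.009, -3.135]
force: [-19.7, 6.7, 15.3]
width: 0.0005
```

```bash
python3 -c "
from h import *
im=arm.grab_frame('top')
save(im[110:235,200:340],'t3.png',4)
C=cam('top');print(to_world(C,[(276,185)],.071), to_px(C,np.array([[.62,0,.085],[.63,0,.085],[.61,0,.071],[.62,0,.071],[.63,0,.071]])))"
```

```text
[[0.58550655 0.00737797 0.071     ]] [[279.07670599 171.22266374]
 [279.14284657 167.3926871 ]
 [278.97735648 175.75706213]
 [279.04267556 171.97107873]
 [279.10796916 168.19016973]]
```

View pics/t3.png

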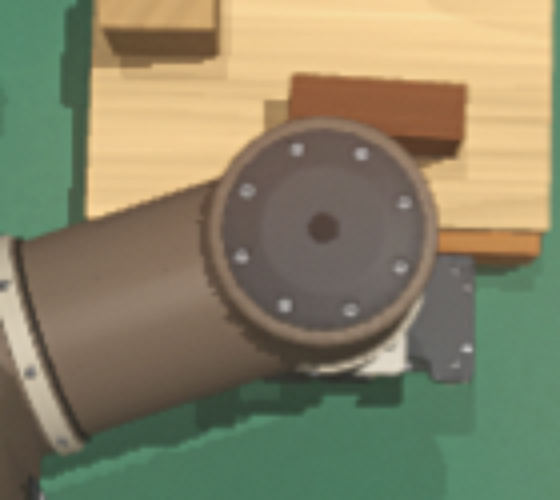

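Request:
move_arm:
  deltas:
    - [-15,0,0,0,0,0]
    - [-25,0,20,0,0,0]
    - [-10,0,30,0,0,0]
    - [0,0,35,0,0,0]
    - [0,0,35,0,0,0]

```text
t: 34.47
eef_pos: [0.5245, 0.0002, 0.3262]
ee_rot: [-3.141, 0.0, -3.133]
force: [1.4, 0.1, -0.1]
width: 0.0009
```

Request:
move_arm:
  deltas:
    - [0,0,30,0,0,5.7]
    - [0,0,20,0,0,5.7]
    - [0,0,15,0,0,5.7]
    - [0,0,0,0,0,5.7]
    - [0,0,0,0,0,5.7]
  claw: 0

```text
t: 34.88
eef_pos: [0.5256, 0.0003, 0.3915]
ee_rot: [-3.141, 0.004, -2.631]
force: [0.2, 0.2, -1.3]
width: 0.0282
```

Request:
move_arm:
  deltas:
    - [0,0,0,0,0,5.7]
    - [0,0,0,0,0,5.7]
    - [0,0,0,0,0,5.7]
    - [0,0,0,0,0,5.7]
    - [0,0,0,0,0,5.7]

```text
t: 35.3
eef_pos: [0.5254, 0.0003, 0.39]
ee_rot: [-3.141, 0.001, -2.133]
force: [0.3, 0.4, 0.1]
width: 0.0617
```

Request:
move_arm:
  deltas:
    - [0,20,0,0,0,5.7]
    - [0,20,0,0,0,5.7]
    - [0,20,0,0,0,5.7]
    - [0,20,0,0,0,5.7]
    - [0,20,0,0,0,5.7]

```text
t: 35.72
eef_pos: [0.5253, 0.1012, 0.3901]
ee_rot: [-3.14, 0.001, -1.636]
force: [0.2, 0.8, -0.5]
width: 0.0871
```

```bash
python3 -c "
from h import *
s=arm.get_state();print(s['eef_pos'],s['ee_rot'],s['q'][5])
im=arm.grab_frame('top')
save(im[110:235,200:340],'t4.png',4)
C=cam('top')
for n in ['top','scene']:
  if n=='scene': arm.grab_frame('scene')
  for r in arm.masks_of('scraper_c',n)[:1]:
    m=r['pixels']; print(n,r['score'],m.sum())
    c=np.argwhere(m)[:,::-1].astype(float)
    W=to_world(cam(n),c,.145)[:,:2]*1000; R=cv2.minAreaRect(W.astype(np.float32)); print(np.round(R[0]),np.round(R[1]),R[2])
"
```

```text
[0.525333   0.10121059 0.39007619] [-3.14031005e+00  6.25845895e-04 -1.63619819e+00] -0.6226140565248585
top 0.72 922
[694. -35.] [113.  51.] 89.44989776611328
scene 0.78 788
[716. -40.] [112.  63.] 87.34902954101562
```

View pics/t4.png

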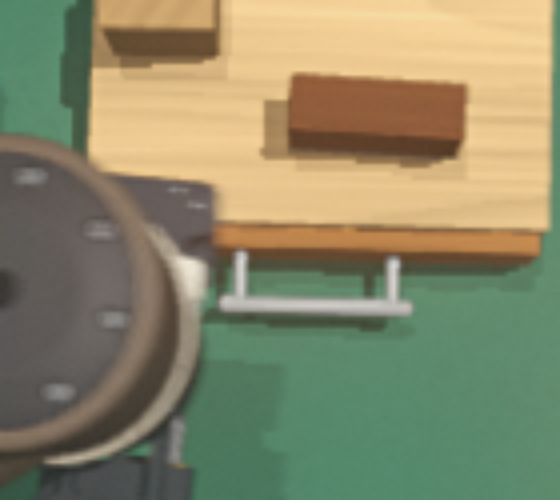

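```bash
python3 -c "
from h import *
C=cam('top')
P=np.array([(292,73),(466,86),(462,142),(289,128)])/4+[200,110]
W=to_world(C,P,.145)*1000;print(W.round(),W.mean(0).round(1)); d=W[0]-W[1];print(np.degrees(np.arctan2(d[1],d[0])))
"
```

```text
[[718.  17. 145.]
 [712. -90. 145.]
 [677. -88. 145.]
 [683.  18. 145.]] [697.6 -35.8 145. ]
86.8775944997725
```

Request:
move_arm:
  deltas:
    - [30,-24,0,0,0,0.1]
    - [30,-24,0,0,0,0.1]
    - [30,-24,0,0,0,0.1]
    - [30,-24,0,0,0,0.1]
    - [30,-24,0,0,0,0.1]

```text
t: 36.33
eef_pos: [0.6763, -0.0222, 0.3898]
ee_rot: [-3.141, 0.0, -1.635]
force: [-0.2, 1.6, 0.8]
width: 0.0876
```

Request:
move_arm:
  deltas:
    - [22.5,-17,0,0,0,0]
    - [0,0,-30,0,0,0]
    - [0,0,-35,0,0,0]
    - [0,0,-25,0,0,0]
    - [0,0,-12,0,0,0]

```text
t: 36.75
eef_pos: [0.6964, -0.0384, 0.2833]
ee_rot: [3.136, -0.001, -1.636]
force: [-1.0, 0.5, -0.9]
width: 0.0874
```

Request:
move_arm:
  deltas:
    - [0,0,0,0,0,0]
    - [0,0,0,0,0,0]
    - [0,0,0,0,0,0]
    - [0,0,0,0,0,0]
    - [0,0,0,0,0,0]
  claw: 255
  squeeze: 45

```text
t: 37.17
eef_pos: [0.6981, -0.0366, 0.2898]
ee_rot: [-3.139, 0.001, -1.632]
force: [-0.3, -0.1, -0.4]
width: 0.06
```

Request:
move_arm:
  deltas:
    - [0,0,0,0,0,0]
    - [0,0,0,0,0,0]
    - [0,0,0,0,0,0]
    - [0,0,0,0,0,0]
    - [0,0,0,0,0,0]

```text
t: 37.58
eef_pos: [0.698, -0.0367, 0.2882]
ee_rot: [-3.14, 0.0, -1.632]
force: [1.3, 1.2, 2.3]
width: 0.0358
```

Request:
move_arm:
  deltas:
    - [0,0,0,0,0,0]
    - [0,0,0,0,0,0]
    - [0,0,15,0,0,0]
    - [0,0,25,0,0,0]
    - [0,0,30,0,0,0]

```text
t: 38.0
eef_pos: [0.6966, -0.0368, 0.3552]
ee_rot: [3.135, -0.001, -1.633]
force: [1.5, -0.6, -2.1]
width: 0.0357
```

```bash
python3 b.py | sed -n '/offcuts/,/scraper/p'; python3 -c "
from h import *
s=arm.get_state();print(s['eef_pos'],s['ee_rot'],s['width'],s['q'])"
```

```text
offcuts z.044
c [ 476. -352.] size 37 23 ang -63.2 px [408. 229.]
c [ 525. -295.] size 36 23 ang -56.0 px [388. 210.]
c [ 560. -337.] size 36 24 ang -18.6 px [403. 198.]
c [ 600. -303.] size 35 25 ang 34.3 px [391. 183.]
scraper z.145
[ 0.69839144 -0.03699335  0.36405649] [-3.13697670e+00 -5.32020768e-04 -1.63157516e+00] 0.03579972613358201 [ 0.22542491  0.42124832  0.01274011  0.0019798  -1.15801085 -0.28699285]
```

Request:
move_arm:
  deltas:
    - [-7.3,-13.2,0,0,0,6.2]
    - [-7.3,-13.2,0,0,0,6.2]
    - [-7.3,-13.2,0,0,0,6.2]
    - [-7.3,-13.2,0,0,0,6.2]
    - [-7.3,-13.2,0,0,0,6.2]

```text
t: 38.47
eef_pos: [0.6603, -0.1033, 0.3566]
ee_rot: [3.14, 0.001, -1.086]
force: [-0.8, -0.6, -2.9]
width: 0.0356
```

Request:
move_arm:
  deltas:
    - [-7.3,-13.2,0,0,0,6.2]
    - [-7.3,-13.2,0,0,0,6.2]
    - [-7.3,-13.2,0,0,0,6.2]
    - [-7.3,-13.2,0,0,0,6.2]
    - [-7.3,-13.2,0,0,0,6.2]

```text
t: 38.88
eef_pos: [0.6238, -0.1693, 0.3566]
ee_rot: [3.141, 0.002, -0.545]
force: [0.6, -0.3, -1.4]
width: 0.0359
```

Request:
move_arm:
  deltas:
    - [-7.3,-13.2,0,0,0,6.2]
    - [-7.3,-13.2,0,0,0,6.2]
    - [-7.3,-13.2,0,0,0,6.2]
    - [-7.3,-13.2,0,0,0,6.2]
    - [-7.3,-13.2,0,0,0,6.2]

```text
t: 39.3
eef_pos: [0.5872, -0.2353, 0.3567]
ee_rot: [-3.141, 0.002, -0.004]
force: [0.9, -0.5, -1.8]
width: 0.0357
```

```bash
python3 -c "
from h import *
s=arm.get_state();print(s['eef_pos'],s['ee_rot'],s['width'],s['q'])
im=arm.grab_frame('wrist'); save(im,'w10.png',1.2)
C=cam('wrist',s)
for p in [(.54,-.379,.03),(.652,-.379,.03),(.588,-.303,.03),(.643,-.27,.03),(.652,-.30,.042)]: print(p,to_px(C,np.array(p))*1.2)"
```

```text
[ 0.58724182 -0.23525094  0.35666412] [-3.14087806e+00  1.88073791e-03 -4.11193239e-03] 0.035677282755617726 [-7.31831816e-02  3.23546875e-01 -1.52536844e-01 -6.55394302e-04
 -1.09663827e+00  1.64016671e+00]
(0.54, -0.379, 0.03) [[512.07492302 295.03493416]]
(0.652, -0.379, 0.03) [[528.23245199 153.35202117]]
(0.588, -0.303, 0.03) [[422.68331492 237.54188508]]
(0.643, -0.27, 0.03) [[381.54142799 164.57004985]]
(0.652, -0.3, 0.042) [[426.39553514 152.73529993]]
```

View pics/w10.png

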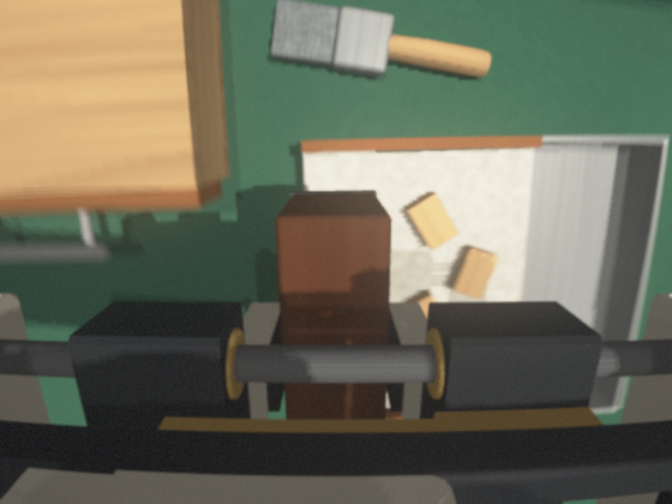

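Request:
move_arm:
  deltas:
    - [0,0,-35,0,0,0]
    - [0,0,-35,0,0,0]
    - [0,0,-30,0,0,0]
    - [0,0,-15,0,0,0]
    - [0,0,-5,0,0,0]

```text
t: 39.77
eef_pos: [0.5863, -0.2345, 0.2334]
ee_rot: [-3.14, 0.007, -0.011]
force: [-4.6, 1.5, 6.5]
width: 0.0357
```

Request:
move_arm:
  deltas:
    - [0,0,-1,0,0,0]
    - [0,0,0,0,0,0]
    - [0,0,0,0,0,0]
    - [0,0,0,0,0,0]
    - [0,0,0,0,0,0]

```text
t: 40.18
eef_pos: [0.5885, -0.2348, 0.2379]
ee_rot: [3.141, -0.002, -0.009]
force: [0.8, 0.1, -1.9]
width: 0.0355
```

Request:
move_arm:
  deltas:
    - [0,-2,-1,0,0,0]
    - [0,-8,0,0,0,0]
    - [0,-10,0,0,0,0]
    - [0,-10,0,0,0,0]
    - [0,-10,0,0,0,0]

```text
t: 40.6
eef_pos: [0.5881, -0.2761, 0.2357]
ee_rot: [3.142, -0.0, -0.009]
force: [0.1, 0.3, -1.2]
width: 0.0355
```

Request:
move_arm:
  deltas:
    - [0,-10,0,0,0,0]
    - [0,-10,0,0,0,0]
    - [0,-10,0,0,0,0]
    - [0,-10,0,0,0,0]
    - [0,-10,0,0,0,0]

```text
t: 41.02
eef_pos: [0.5881, -0.3259, 0.2356]
ee_rot: [-3.142, 0.0, -0.009]
force: [0.1, -0.2, -0.8]
width: 0.0355
```

Request:
move_arm:
  deltas:
    - [0,-10,0,0,0,0]
    - [0,-10,0,0,0,0]
    - [0,-10,0,0,0,0]
    - [0,-10,0,0,0,0]
    - [0,-10,0,0,0,0]

```text
t: 41.43
eef_pos: [0.5881, -0.3758, 0.2357]
ee_rot: [3.142, -0.0, -0.009]
force: [-0.0, 0.1, -1.3]
width: 0.0359
```

Request:
move_arm:
  deltas:
    - [0,-7,0,0,0,0]
    - [0,-4,0,0,0,0]
    - [0,0,0,0,0,0]
    - [0,0,0,0,0,0]
    - [0,0,0,0,0,0]

```text
t: 41.85
eef_pos: [0.5882, -0.3854, 0.2356]
ee_rot: [-3.141, 0.0, -0.009]
force: [-0.1, -0.7, -1.6]
width: 0.0355
```

```bash
python3 -c "
from h import *
s=arm.get_state();print(s['eef_pos'],s['ee_rot'],s['width'])
im=arm.grab_frame('wrist'); save(im,'w11.png',1.2)
"
```

```text
[ 0.5881849  -0.38542953  0.23562516] [-3.14145549e+00  8.33724820e-05 -8.95474149e-03] 0.03554721043494859
```

View pics/w11.png

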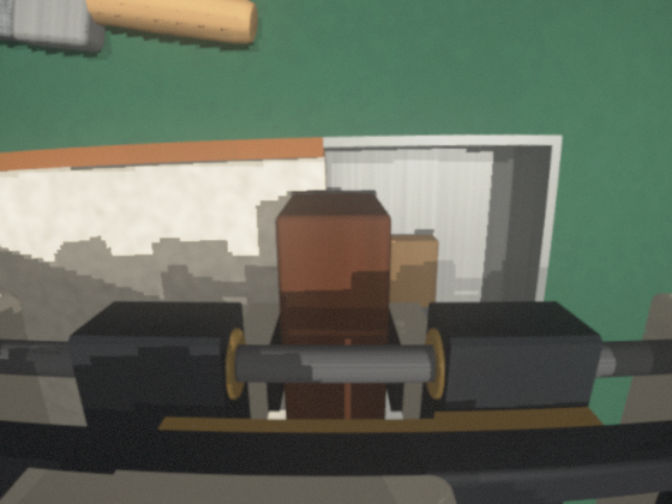

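Request:
move_arm:
  deltas:
    - [0,5,10,0,0,0]
    - [0,10,20,0,0,0]
    - [0,10,25,0,0,0]
    - [0,10,5,0,0,0]
    - [0,0,0,0,0,0]

```text
t: 42.32
eef_pos: [0.5891, -0.349, 0.2994]
ee_rot: [3.14, -0.005, -0.007]
force: [-1.1, 0.6, -2.5]
width: 0.0358
```

Request:
move_arm:
  deltas:
    - [-17,22,0,0,0,0.1]
    - [-17,22,0,0,0,0.1]
    - [-17,22,0,0,0,0.1]
    - [-17,22,0,0,0,0.1]
    - [-17,27,0,0,0,0.1]

```text
t: 42.73
eef_pos: [0.502, -0.235, 0.2951]
ee_rot: [-3.141, 0.001, -0.001]
force: [0.5, 1.5, -1.1]
width: 0.0357
```

```bash
cat > o.py <<'E'
from h import *
s=arm.get_state();print(s['eef_pos'].round(4) if hasattr(s['eef_pos'],'round') else s['eef_pos'],s['width'])
for n,z in (('top',.04),('scene',.04),('wrist',.04)):
    st=arm.get_state(); im=arm.grab_frame(n); C=cam(n,st)
    for r in arm.masks_of('offcut0_c',n)[:6]:
        if r['score']<.2: continue
        w=to_world(C,r['xy'],z)[0]; w2=to_world(C,r['xy'],.011)[0]
        if .4<w[0]<.68 and -.52<w[1]<-.2: print(n,round(r['score'],2),np.round(r['xy']),'board z',w[:2].round(3),'tray z',w2[:2].round(3),r['pixels'].sum())
E
python3 o.py; python3 b.py | sed -n '/offcuts/,/scraper/p'
```

```text
[ 0.502  -0.235   0.2951] 0.03567266997410169
scene 0.67 [160. 258.] board z [ 0.557 -0.405] tray z [ 0.539 -0.409] 84
wrist 0.9 [498. 162.] board z [ 0.549 -0.392] tray z [ 0.545 -0.411] 1449
offcuts z.044
c [ 487. -292.] size 134 83 ang -89.2 px [387. 225.]
c [ 584. -296.] size 147 56 ang 85.1 px [386. 189.]
scraper z.145
```

Request:
move_arm:
  deltas:
    - [0,0,-25,0,0,0]
    - [0,0,-20,0,0,0]
    - [0,0,-9,0,0,0]
    - [0,0,-4,0,0,0]
    - [0,0,-2,0,0,0]

```text
t: 43.5
eef_pos: [0.5034, -0.2362, 0.235]
ee_rot: [3.141, 0.001, -0.001]
force: [-0.7, 0.3, -1.9]
width: 0.0357
```

Request:
move_arm:
  deltas:
    - [0,-5,0,0,0,0]
    - [0,-9,0,0,0,0]
    - [0,-10,0,0,0,0]
    - [0,-10,0,0,0,0]
    - [0,-10,0,0,0,0]

```text
t: 43.92
eef_pos: [0.5033, -0.2811, 0.2363]
ee_rot: [3.141, -0.001, -0.001]
force: [0.7, 0.0, -2.3]
width: 0.0356
```

Request:
move_arm:
  deltas:
    - [0,-10,0,0,0,0]
    - [0,-10,0,0,0,0]
    - [0,-10,0,0,0,0]
    - [0,-10,0,0,0,0]
    - [0,-10,0,0,0,0]

```text
t: 44.33
eef_pos: [0.5031, -0.3309, 0.2356]
ee_rot: [-3.142, 0.0, -0.001]
force: [0.6, 0.8, -2.4]
width: 0.0357
```

Request:
move_arm:
  deltas:
    - [0,-10,0,0,0,0]
    - [0,-10,0,0,0,0]
    - [0,-10,0,0,0,0]
    - [0,-10,0,0,0,0]
    - [0,-10,0,0,0,0]

```text
t: 44.75
eef_pos: [0.5032, -0.3807, 0.2357]
ee_rot: [-3.142, 0.0, -0.0]
force: [-0.2, 1.0, -1.2]
width: 0.0354
```

Request:
move_arm:
  deltas:
    - [0,-6,0,0,0,0]
    - [0,0,0,0,0,0]
    - [0,0,0,0,0,0]
    - [0,0,0,0,0,0]
    - [0,0,0,0,0,0]

```text
t: 45.17
eef_pos: [0.5031, -0.3854, 0.2356]
ee_rot: [-3.141, 0.0, -0.0]
force: [0.1, 0.7, -1.8]
width: 0.0357
```

Request:
move_arm:
  deltas:
    - [0,5,10,0,0,0]
    - [5,10,20,0,0,0]
    - [10,25,25,0,0,0]
    - [10,38,5,0,0,0]
    - [10,38,0,0,0,0]

```text
t: 45.58
eef_pos: [0.539, -0.2688, 0.2991]
ee_rot: [3.14, -0.005, -0.001]
force: [1.5, -0.0, -1.6]
width: 0.0357
```

Request:
move_arm:
  deltas:
    - [10,38,25,0,0,-2]
    - [10,38,25,0,0,-5]
    - [10,38,10,0,0,-6]
    - [5,38,0,0,0,-6]
    - [0,38,0,0,0,-6]

```text
t: 46.0
eef_pos: [0.5716, -0.0853, 0.3525]
ee_rot: [-3.14, -0.003, -0.441]
force: [0.6, -0.3, -2.8]
width: 0.0357
```

```bash
python3 o.py; python3 b.py | sed -n '/offcuts/,/scraper/p'; python3 -c "
from h import *
im=arm.grab_frame('top');save(im[155:255,350:460],'t5.png',5)"
```

```text
[ 0.5716 -0.0853  0.3525] 0.035659534650981234
top 0.56 [423. 205.] board z [ 0.541 -0.395] tray z [ 0.543 -0.405] 62
scene 0.42 [180. 257.] board z [ 0.568 -0.345] tray z [ 0.551 -0.348] 6024
offcuts z.044
scraper z.145
```

View pics/t5.png

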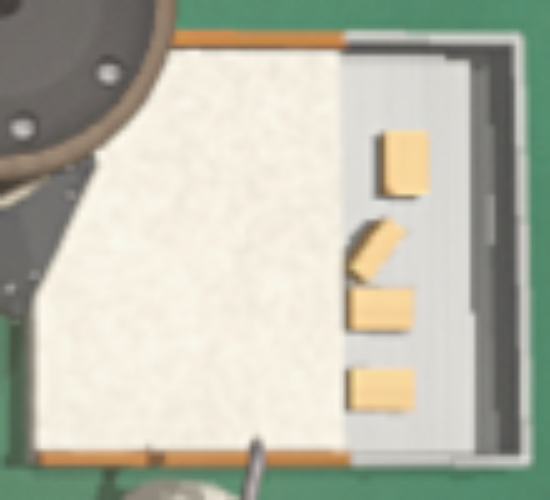

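Request:
move_arm:
  deltas:
    - [12.6,4.9,0,0,0,-6.8]
    - [12.6,4.9,0,0,0,-6.8]
    - [12.6,4.9,0,0,0,-6.8]
    - [12.6,4.9,0,0,0,-6.8]
    - [12.6,4.9,0,0,0,-6.8]

```text
t: 46.82
eef_pos: [0.6345, -0.0645, 0.3502]
ee_rot: [3.141, 0.0, -1.038]
force: [0.2, -0.4, -2.3]
width: 0.0359
```

Request:
move_arm:
  deltas:
    - [12.6,4.9,0,0,0,-6.8]
    - [12.6,4.9,0,0,0,-6.8]
    - [12.6,4.9,0,0,0,-6.8]
    - [12.6,4.9,0,0,0,-6.8]
    - [12.6,4.9,0,0,0,-6.8]

```text
t: 47.23
eef_pos: [0.6976, -0.0402, 0.35]
ee_rot: [3.141, -0.0, -1.631]
force: [0.2, -0.5, -2.0]
width: 0.0359
```

Request:
move_arm:
  deltas:
    - [0,0,-20,0,0,0]
    - [0,0,-20,0,0,0]
    - [0,0,-10,0,0,0]
    - [0,0,-6,0,0,0]
    - [0,0,-3,0,0,0]

```text
t: 47.65
eef_pos: [0.6969, -0.0397, 0.2904]
ee_rot: [3.14, -0.001, -1.624]
force: [-0.5, 0.3, -1.2]
width: 0.0358
```

Request:
move_arm:
  deltas:
    - [0,0,-1,0,0,0]
    - [0,0,-1,0,0,0]
    - [0,0,0,0,0,0]
    - [0,0,0,0,0,0]
    - [0,0,0,0,0,0]

```text
t: 48.07
eef_pos: [0.6972, -0.0387, 0.2902]
ee_rot: [-3.14, 0.0, -1.623]
force: [0.1, -0.2, -1.0]
width: 0.0359
```

Request:
move_arm:
  deltas:
    - [0,0,-1,0,0,0]
    - [0,0,-0.5,0,0,0]
    - [0,0,0,0,0,0]
    - [0,0,0,0,0,0]
    - [0,0,0,0,0,0]

```text
t: 48.48
eef_pos: [0.6971, -0.0387, 0.2882]
ee_rot: [-3.141, 0.0, -1.623]
force: [-1.2, 0.6, 1.6]
width: 0.0357
```

Request:
move_arm:
  deltas:
    - [0,0,0,0,0,0]
    - [0,0,0,0,0,0]
    - [0,0,0,0,0,0]
    - [0,0,0,0,0,0]
    - [0,0,0,0,0,0]
  claw: 60

```text
t: 48.9
eef_pos: [0.6971, -0.0388, 0.2879]
ee_rot: [-3.142, -0.0, -1.624]
force: [-0.8, -0.4, 0.6]
width: 0.0636
```

Request:
move_arm:
  deltas:
    - [0,0,0,0,0,0]
    - [0,0,0,0,0,0]
    - [0,0,15,0,0,0]
    - [0,0,20,0,0,0]
    - [0,0,30,0,0,0]

```text
t: 49.32
eef_pos: [0.6964, -0.0388, 0.3508]
ee_rot: [3.137, -0.001, -1.624]
force: [0.9, -0.1, -0.6]
width: 0.0671
```

Request:
move_arm:
  deltas:
    - [0,0,30,0,0,0]
    - [-10,-10,10,0,0,0]
    - [-30,-25,0,0,0,0]
    - [-30,-25,0,0,0,0]
    - [-30,-25,0,0,0,0]
  claw: 255

```text
t: 49.73
eef_pos: [0.5958, -0.1243, 0.3929]
ee_rot: [-3.141, 0.0, -1.623]
force: [-0.3, -1.2, 0.7]
width: 0.0391
```

Request:
move_arm:
  deltas:
    - [-30,-25,0,0,0,0]
    - [-30,-25,0,0,0,0]
    - [-30,-25,0,0,0,0]
    - [-30,-25,0,0,0,0]
    - [-20,-15,0,0,0,0]

```text
t: 50.15
eef_pos: [0.4542, -0.2403, 0.3932]
ee_rot: [-3.141, -0.0, -1.625]
force: [-0.1, -0.6, 0.7]
width: 0.0059
```

```bash
python3 -c "
from h import *
s=arm.get_state();print(s['eef_pos'],s['ee_rot'],s['q'])
for n in ('top','scene','wrist'):
  st=arm.get_state();arm.grab_frame(n);C=cam(n,st)
  for t,z in (('cap_top',.146),('scraper_c',.115),('drawer_face',.042),('carton',.085)):
    for r in arm.spot_point(t,n)[:2]: print(n,t,round(r['score'],2),np.round(r['xy']),to_world(C,r['xy'],z)[0].round(3))
  for r in arm.masks_of('cap_top',n)[:1]: print(n,'mask',r['score'],r['pixels'].sum(),to_world(C,r['xy'],.143)[0].round(3))
"; python3 o.py
```

```text
[ 0.45416044 -0.24027528  0.39318201] [-3.14125132e+00 -1.94895284e-05 -1.62450520e+00] [-1.04060846e-01  1.00577777e-01 -3.55629052e-01  2.54618567e-06
 -1.11424762e+00  5.03508505e-02]
top scraper_c 0.67 [298. 142.] [ 0.693 -0.047  0.115]
top drawer_face 0.65 [416. 201.] [ 0.552 -0.375  0.042]
top drawer_face 0.62 [277. 176.] [0.613 0.006 0.042]
top carton 0.68 [241. 111.] [0.778 0.102 0.085]
scene cap_top 0.49 [176. 188.] [ 0.389 -0.305  0.146]
scene scraper_c 0.64 [291. 255.] [ 0.701 -0.033  0.115]
scene scraper_c 0.37 [216. 306.] [ 0.786 -0.269  0.115]
scene drawer_face 0.77 [292. 240.] [ 0.616 -0.003  0.042]
scene drawer_face 0.72 [155. 202.] [ 0.341 -0.391  0.042]
scene carton 0.81 [346. 269.] [0.776 0.106 0.085]
scene mask 0.63 74 [ 0.399 -0.301  0.143]
wrist cap_top 0.69 [386. 144.] [ 0.385 -0.292  0.146]
wrist drawer_face 0.64 [177.  43.] [ 0.542 -0.383  0.042]
wrist mask 0.84 3226 [ 0.391 -0.298  0.143]
[ 0.4571 -0.2387  0.3928] 0.0003378699063067528
scene 0.66 [157. 258.] board z [ 0.555 -0.411] tray z [ 0.537 -0.416] 94
```

Request:
move_arm:
  deltas:
    - [-23,-18,0,0,0,0]
    - [-23,-18,0,0,0,0]
    - [-22,-18,-20,0,0,0]
    - [0,0,-20,0,0,0]
    - [0,0,-16,0,0,0]

```text
t: 51.77
eef_pos: [0.3876, -0.2935, 0.3362]
ee_rot: [-3.141, 0.0, -1.626]
force: [0.2, 0.3, -0.0]
width: 0.0007
```

Request:
move_arm:
  deltas:
    - [0,0,-3,0,0,0]
    - [0,0,-3,0,0,0]
    - [0,0,-3,0,0,0]
    - [0,0,-3,0,0,0]
    - [0,0,-3,0,0,0]

```text
t: 52.18
eef_pos: [0.3896, -0.2928, 0.3225]
ee_rot: [-3.14, -0.001, -1.623]
force: [0.5, 0.7, 2.7]
width: 0.0002
```

Request:
move_arm:
  deltas:
    - [0,0,-3,0,0,0]
    - [0,0,-3,0,0,0]
    - [0,0,0,0,0,0]
    - [0,0,0,0,0,0]
    - [0,0,0,0,0,0]

```text
t: 52.6
eef_pos: [0.3896, -0.2928, 0.3166]
ee_rot: [-3.14, -0.0, -1.623]
force: [1.0, 1.8, 6.1]
width: 0.0003
```

Request:
move_arm:
  deltas:
    - [0,0,-2,0,0,0]
    - [0,0,-1,0,0,0]
    - [0,0,-1,0,0,0]
    - [0,0,-1,0,0,0]
    - [0,0,0,0,0,0]

```text
t: 53.02
eef_pos: [0.3897, -0.2928, 0.314]
ee_rot: [-3.139, -0.001, -1.622]
force: [-6.1, 8.4, 28.7]
width: 0.0003
```

Force of 28.7 N at a hard stop, so the cap is fully down. Now I'll release it and back off.

Request:
move_arm:
  deltas:
    - [0,0,5,0,0,0]
    - [0,0,10,0,0,0]
    - [0,0,20,0,0,0]
    - [0,0,30,0,0,0]
    - [0,0,30,0,0,0]

```text
t: 53.43
eef_pos: [0.3885, -0.2926, 0.4064]
ee_rot: [3.139, 0.001, -1.624]
force: [1.1, -0.2, 0.3]
width: 0.0005
```

Request:
move_arm:
  deltas:
    - [20,25,0,0,0,0]
    - [20,30,0,0,0,0]
    - [0,30,0,0,0,0]
    - [0,30,0,0,0,0]
    - [0,30,0,0,0,0]

```text
t: 53.85
eef_pos: [0.4287, -0.1465, 0.4057]
ee_rot: [3.14, 0.0, -1.624]
force: [0.7, -0.3, 0.0]
width: 0.0004
```

```bash
python3 -c "
from h import *
im=arm.grab_frame('scene');save(im,'s3.png',1.42)
arm.grab_frame('top')
for n in('top','scene'):
  C=cam(n)
  for t,z in (('cap_top',.146),('scraper_c',.115),('drawer_face',.042)):
    for r in arm.spot_point(t,n)[:1]: print(n,t,round(r['score'],2),to_world(C,r['xy'],z)[0].round(3))"; python3 b.py | sed -n '/offcuts/,/cab top/p'
```

```text
top scraper_c 0.87 [ 0.694 -0.038  0.115]
top drawer_face 0.89 [0.617 0.006 0.042]
scene cap_top 0.45 [ 0.388 -0.294  0.146]
scene scraper_c 0.56 [ 0.701 -0.043  0.115]
scene drawer_face 0.54 [ 0.624 -0.006  0.042]
offcuts z.044
scraper z.145
c [673. -35.] size 103 13 ang 87.6 px [294. 147.]
cab top front corners [[630.0, 148.0], [634.0, -153.0]]
```

View pics/s3.png

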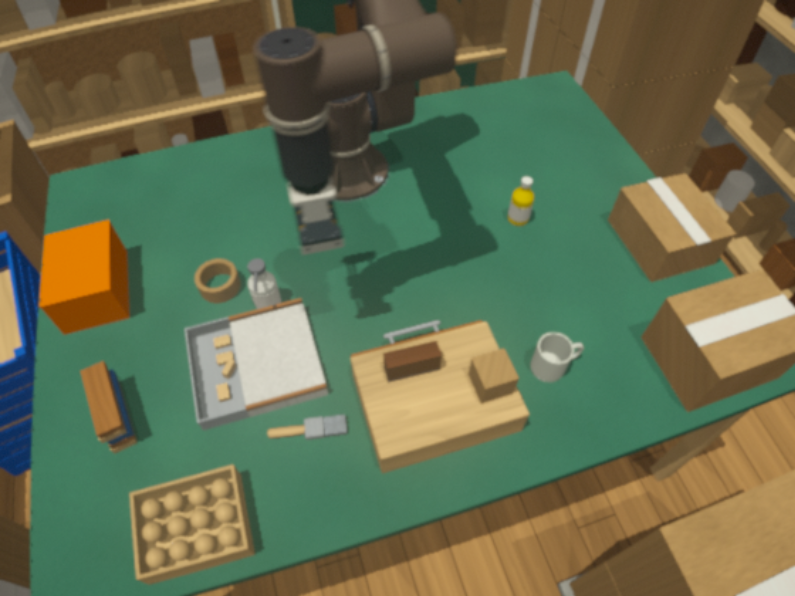

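The picture shows the drawer shut with its front at about (425,338). The scraper stands on the cabinet at (412,360), the board is clear, and the offcuts are in the tray at about (223,365). The cap is up at (257,267), the bystanders are in place, and the gripper is free. I'm handing in.

```bash
python3 -c "
from station import arm
print(arm.job_done())"
```

```text
the job is handed in; nothing more can be done
None
```

The job is finished and handed in at about 54 s of the 210 s allowed. All the steps were done in the order you gave:

- **Drawer:** I laid all four pieces (case, stub, plank, bar) side by side in the drawer. I then pushed it shut by the handle until it hit its stop at about 20 N.
- **Offcuts:** I pushed the four offcuts into the tray with the scraper in two strokes, then put the scraper back upright on the cabinet top.
- **Pump cap:** I pressed the cap to its stop, at about 29 N, and released it.

**Last checks:**
- The drawer front stands about 14 mm ahead of the cabinet, which matches shut.
- The board is clear. A top picture before the cap press showed four offcuts in the tray, one possibly slightly tilted.
- The scraper is at about (0.70, -0.04), the cap looks up, and the bystanders appear not to have moved.

**What went wrong or disagreed:**
- The first grasp of the case closed too late and missed, so I repeated it.
- Setting down the stub gave a brief 41 N reading on the wrist.
- The offcut detector never found all four offcuts in one picture, so that count comes from looking at the pictures.

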